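Put the mixed-up supply cartons back on their own colour plates

TASK

The four cartons of lab supplies have been put back on the wrong plates. Swap them round so that each carton ends up in the middle of the plate of its own colour, resting flat and right side up; the empty white plate is there to park a carton on meanwhile and must be empty again at the end. Do not tip any carton over on the way.

Things in the scene. Friction and masses are not known exactly. Their poses are not given: they have to be found in the camera images.
- red_carton_center (a point): Centre of the red carton standing upright, 50 x 60 x 75 mm high; its 50 mm side lies along its x axis, its 60 mm side along y; z is up. The origin is the middle of the carton, 37.5 mm above its underside. At the start it rests on a plate of the wrong colour. Rigid, loose, under 0.15 kg.
- blue_carton_center (a point): Centre of the flat blue carton with a blue and white top face (the wider of the two flat ones), lying flat, 52 x 78 x 24 mm high; its 52 mm side lies along its x axis, its 78 mm side along y; z is up. The origin is the middle of the carton, 12.0 mm above its underside. At the start it rests on a plate of the wrong colour. Rigid, loose, under 0.15 kg.
- yellow_carton_center (a point): Centre of the tall yellow carton with a dark navy top face, standing upright, 42 x 56 x 108 mm high; its 42 mm side lies along its x axis, its 56 mm side along y; z is up. The origin is the middle of the carton, 54.0 mm above its underside. At the start it rests on a plate of the wrong colour. It is tall: grip it in its upper third, so that the hand stays clear of its top. Rigid, loose, under 0.15 kg.
- green_carton_center (a point): Centre of the slim green carton with a green and white top face (the narrower of the two flat ones), lying flat, 30 x 84 x 22 mm high; its 30 mm side lies along its x axis, its 84 mm side along y; z is up. The origin is the middle of the carton, 11.0 mm above its underside. At the start it rests on a plate of the wrong colour. Rigid, loose, under 0.15 kg.
- dock_red: Plain red rectangular plate with rounded edges and four tiny screw heads, fixed flat on the worktop: 90 mm along its x axis, 104 mm along its y axis, 4 mm thick, no walls. Its origin is the centre of its underside, on the worktop; its top is 4 mm above that, z is up. The place of the red carton; at the start another carton rests on it.
- dock_blue: Plain blue rectangular plate with rounded edges and four tiny screw heads, fixed flat on the worktop: 90 mm along its x axis, 104 mm along its y axis, 4 mm thick, no walls. Its origin is the centre of its underside, on the worktop; its top is 4 mm above that, z is up. The place of the blue carton; at the start another carton rests on it.
- dock_yellow: Plain yellow rectangular plate with rounded edges and four tiny screw heads, fixed flat on the worktop: 90 mm along its x axis, 104 mm along its y axis, 4 mm thick, no walls. Its origin is the centre of its underside, on the worktop; its top is 4 mm above that, z is up. The place of the yellow carton; at the start another carton rests on it.
- dock_green: Plain green rectangular plate with rounded edges and four tiny screw heads, fixed flat on the worktop: 90 mm along its x axis, 104 mm along its y axis, 4 mm thick, no walls. Its origin is the centre of its underside, on the worktop; its top is 4 mm above that, z is up. The place of the green carton; at the start another carton rests on it.
- dock_white: Plain white rectangular plate with rounded edges and four tiny screw heads, fixed flat on the worktop: 90 mm along its x axis, 104 mm along its y axis, 4 mm thick, no walls. Its origin is the centre of its underside, on the worktop; its top is 4 mm above that, z is up. Empty at the start: the free spot for parking a carton on the way.
Not all that is in view belongs to the job. Leave any green look-alike of the part that bears blue_carton_center alone.

How it is judged:
By the outcome, as a careful person would: the job done as asked, in the order asked, and still so for the second after the job is handed in, with the robot touching nothing.
It also fails if it takes over 125 s, if anything falls off the work surface, if the arm or the gripper's body presses on something with over 40 N, if the wrist force passes 120 N, or if a joint passes its speed limit or range.

ROBOT

A 6-joint arm with a two-finger parallel gripper is mounted at the origin on a cart in front of the work surface, level with it; the furniture and walls round the work are solid. World frame = base frame: x ahead of the robot, y to its left, z up, the work surface at z = 0. Lengths are in m, angles in rad, forces in N, time in s.
With the tool pointing down it reaches from about 0.35 to 0.775 m from the base axis. Payload 5.5 kg.
Tool frame: the origin (TCP) lies midway between the tips of the shut fingers; the grasp point (between the pads) lies 19 mm behind it; x points along the fingers, y is the direction in which the jaws open and shut, and the axes are right-handed (so a half turn about x gives the same grasp; the last joint's range is limited). The gripper opens to 85 mm and grips with 20 to 120 N. Pads are 22 mm wide; open, the fingers measure 114 mm over their backs; the gripper's body (76 mm by 85 mm) begins 54 mm behind the grasp point. The pads swing forward as they close: fully open they stand 13 mm farther back than shut.
Start: joints at [-1.472, 0.313, 0.046, 1.304, 0, 1.431], TCP at [0.136, -0.559, 0.231] pointing down, gripper open.
Joint ranges: [-2.76, 2.76], [-0.86, 1.69], [-1.03, 1.26], [-2.2, 2.34], [-1.47, 1.5], [-3.14, 3.14]. Speed limits (rad/s): [2.57, 2.57, 3.14, 3.14, 3.14, 3.14].

INTERFACE

Orientations are given as a unit quaternion [w, x, y, z].
In Python, from workcell import env, optics, order, models gives the robot as it stands. The module is installed in compiled form; this text tells all that it offers.
- The arm moves only by the tool servo_tool, never from a script. Its argument "moves" is a list of rows, each a list of 5 numbers: the shift along the tool's x, y, z in cm, then the turn about the tool's x in rad, then the closure, from -1 (fully open) to 1 (shut). A call has exactly 10 rows; each row shifts and turns the commanded pose from where the row before left it, along the tool's axes as they then stand; what a row does not reach is not made up. A row lasts 1/8 s, in which the tool goes at most 62.5 mm and 10.7 degrees, less where a joint would pass 70% of its speed; a pose out of reach is approached as far as the arm can. A call is refused whole if a number of a shift passes 6.25 or a number of a turn 0.188, either way. A call with a gripper value outside its range is refused whole. The fingers move at their own pace and stop on an object; "grip_force" is the grip in N (left out, the last holds). Time passes only in rows, so rows that do not move let the fingers close, or fill a call up. It gives the time, the measured TCP pose, the force and the opening at its end, in the units of the state.
- env.get_state(): the state, without advancing time (a new reading comes with each control period).
- optics.read_camera(name): name is "side" or "top"; returns a dict with "pixels" (480x640x3 uint8, blue, green, red), "vertical_fov" (degrees; the focal length in pixels is half the picture's height over the tangent of half this angle, whatever the lens; pixels are square), "cx", "cy" (the principal point, pixels), "extrinsics" (4x4, takes a point from world to camera coordinates). Camera axes: x right, y up, looking along -z (the intrinsics and any distortion apply to the point x, -y, -z); pixel columns grow to the right and rows downward; lengths in m; the calibration is good to about 2 mm. A picture is of the moment at which its call begins. There is no depth.
- order.hand_in(): hands the job in, once; it reports no verdict.
Trained networks look in a picture, given as the dict that the camera call returned (one of the last four; its "shot" number tells which), for a name from the list of things; names that differ only in an ending like _2 or _b are one class to them, and where a whole thing is asked for, a point or a joint stands for the part that bears it (a point fixed in the world has none). Each returns a list of dicts, best first, with "conf" (0 to 1); they miss things now and then, are a little off and sometimes report something else, mostly with a low value. They report only what shows in the picture. A call takes as long as a camera call. They do not tell look-alikes from the thing itself.
- models.outline_of(name, picture): "pixels" (480x640 bool, what is visible of it) and "location" ([column, row] in pixels, amid what is visible of it).
- models.pinpoint(name, picture): "location" ([column, row] in pixels: a listed point, or the origin of a listed thing).
The state is a dict: "clock": time; "joint_pos": joint angles; "qvel": joint speeds; "tau": joint torques, N m; "tcp_pos": TCP position; "orientation": TCP orientation; "wrist_force": force on the tool from outside, world axes, zero at the start; "ft_torque": the same for the moment, N m; "finger_gap": finger opening in m.
Only numpy, scipy, OpenCV 4.12 (cv2) and the standard library are available. Lean on these libraries where they do the work, as an engineer would, in place of code of your own. Each camera call takes 0.05 s, during which the arm holds its last target.

## Working session

There is one attempt and no reset: what is moved stays moved. The work goes in short steps, Python scripts to look and compute and a tool call to move; the robot and the scene stay as the last step left them, time stands still between calls to the robot, and variables do not carry over. Pictures are saved under pics/ and viewed, and the job is handed in when it is done.

Besides the shell and the picture viewer there is one more tool, called after "Request:" by a JSON object that holds its "op" and its "data", one argument or row to a line. servo_tool: Moves the arm, as the interface text tells. Its arguments: {"type":"object","properties":{"moves":{"type":"array"},"grip_force":{"type":"number"}},"required":["moves"]}

```bash
mkdir -p pics
cat > h.py <<'E'
import numpy as np, cv2
from workcell import env, optics, order, models
def K(p):
    f=240/np.tan(np.radians(p["vertical_fov"])/2); return f,p["cx"],p["cy"]
def proj(p,X):
    f,cx,cy=K(p);E=np.array(p["extrinsics"]);c=E[:3,:3]@np.array(X)+E[:3,3]
    return np.array([cx+f*c[0]/-c[2],cy-f*c[1]/-c[2]])
def ray(p,uv):
    f,cx,cy=K(p);E=np.array(p["extrinsics"])
    d=np.array([(uv[0]-cx)/f,-(uv[1]-cy)/f,-1]);R=E[:3,:3]
    return -R.T@E[:3,3], R.T@d/np.linalg.norm(d)
def atz(p,uv,z):
    o,d=ray(p,uv); return o+d*(z-o[2])/d[2]
def tri(p1,u1,p2,u2):
    o1,d1=ray(p1,u1);o2,d2=ray(p2,u2)
    A=np.stack([d1,-d2],1);s=np.linalg.lstsq(A,o2-o1,rcond=None)[0]
    a=o1+d1*s[0];b=o2+d2*s[1];return (a+b)/2,np.linalg.norm(a-b)
E
cat > a.py <<'E'
from h import *
np.set_printoptions(precision=4,suppress=True)
P={n:optics.read_camera(n) for n in("side","top")}
for n,p in P.items():
    cv2.imwrite(f"pics/{n}0.png",p["pixels"]); print(n,[k for k in p],p["vertical_fov"],p["cx"],p["cy"]);print(np.array(p["extrinsics"]))
    for k in p:
        if k not in("pixels","extrinsics"):print(k,p[k])
for t in ["red_carton_center","blue_carton_center","yellow_carton_center","green_carton_center","dock_red","dock_blue","dock_yellow","dock_green","dock_white"]:
    for n,p in P.items():
        print(t,n,[(np.round(d["location"],1),round(d["conf"],2)) for d in models.pinpoint(t,p)][:3],[(np.round(d["location"],1),round(d["conf"],2),int(d["pixels"].sum())) for d in models.outline_of(t,p)][:3])
print(env.get_state())
E
python3 a.py
```

```text
side ['pixels', 'vertical_fov', 'cx', 'cy', 'extrinsics', 'shot'] 44.411705632857256 318.65012587820667 247.87393230486205
[[-0.9972 -0.0749 -0.0013  0.5492]
 [ 0.029  -0.4023  0.915  -0.0635]
 [-0.0691  0.9124  0.4034 -1.3695]
 [ 0.      0.      0.      1.    ]]
vertical_fov 44.411705632857256
cx 318.65012587820667
cy 247.87393230486205
shot 1
top ['pixels', 'vertical_fov', 'cx', 'cy', 'extrinsics', 'shot'] 55.404803942432736 325.3434040745869 241.56188231201895
[[-0.0272 -0.9996  0.0025  0.0844]
 [ 0.9968 -0.0269  0.0751 -0.5409]
 [-0.075   0.0046  0.9972 -1.2531]
 [ 0.      0.      0.      1.    ]]
vertical_fov 55.404803942432736
cx 325.3434040745869
cy 241.56188231201895
shot 2
red_carton_center side [(array([359.4, 227.1]), 0.94)] [(array([357.4, 227.5]), 0.68, 861)]
red_carton_center top [(array([410.7, 272. ]), 0.93), (array([280.8, 275.6]), 0.66)] [(array([411.7, 270.3]), 0.74, 501), (array([280.9, 277.1]), 0.44, 300)]
blue_carton_center side [(array([250.4, 370.6]), 0.6), (array([363., 266.]), 0.58)] [(array([252.5, 371. ]), 0.84, 1344)]
blue_carton_center top [(array([337.4
[... 1290 characters left out ...]
, 280.2]), 0.79)] [(array([343.8, 285.2]), 0.9, 604)]
dock_white side [(array([341.3, 357.6]), 0.8)] [(array([342.4, 359.3]), 0.78, 1646)]
dock_white top [(array([220.8, 268.8]), 0.7)] [(array([222.6, 267.5]), 0.6, 1208)]
{'clock': 1.9, 'joint_pos': array([-1.4716,  0.3132,  0.0461,  1.3036, -0.    ,  1.4312]), 'qvel': array([ 0.0007,  0.0006, -0.001 ,  0.    , -0.0029,  0.0014]), 'tau': array([ -0.0006, -48.0457,  29.8803,   0.0005,  -0.0002,   0.    ]), 'tcp_pos': array([ 0.136 , -0.5587,  0.2313]), 'orientation': array([-0.0843, -0.7021, -0.0842,  0.7021]), 'wrist_force': array([-0.6339,  0.0079,  0.0854]), 'ft_torque': array([-0.0082, -0.0265,  0.0177]), 'finger_gap': 0.0855519164084006}
```

View pics/side0.png

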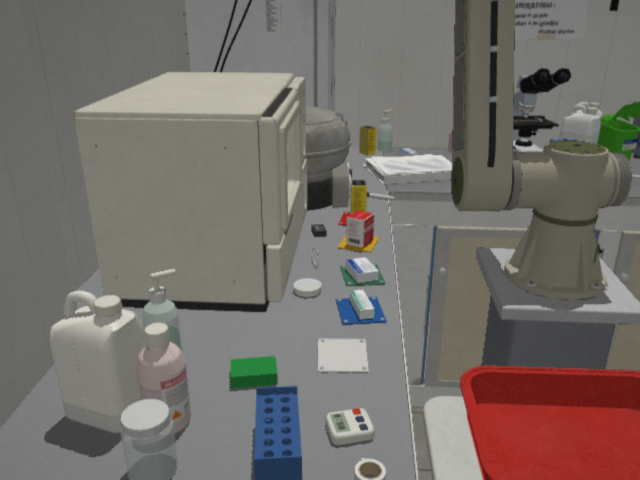

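View pics/top0.png

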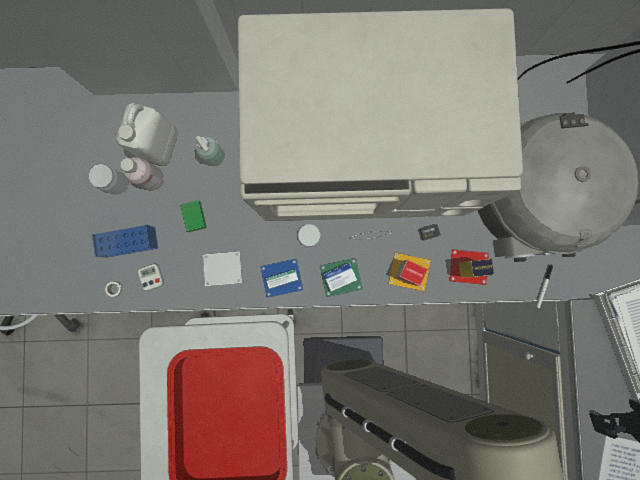

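Run:
```python
import cv2
a=cv2.imread("pics/top0.png")[195:325,170:520];cv2.imwrite("pics/topc.png",cv2.resize(a,(795,295),interpolation=2))
a=cv2.imread("pics/top0.png")[215:315,240:370];cv2.imwrite("pics/topd.png",cv2.resize(a,None,fx=6,fy=6,interpolation=2))
a=cv2.imread("pics/top0.png")[215:315,370:500];cv2.imwrite("pics/tope.png",cv2.resize(a,None,fx=6,fy=6,interpolation=2))
a=cv2.imread("pics/side0.png")[170:400,220:420];cv2.imwrite("pics/sidec.png",cv2.resize(a,None,fx=2.6,fy=2.6,interpolation=2))
```

```text
(no output)
```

View pics/topd.png

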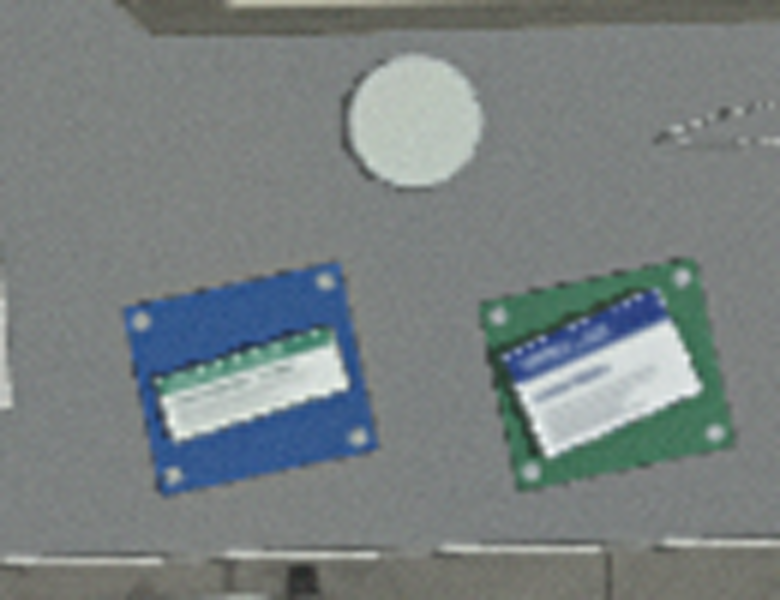

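View pics/tope.png

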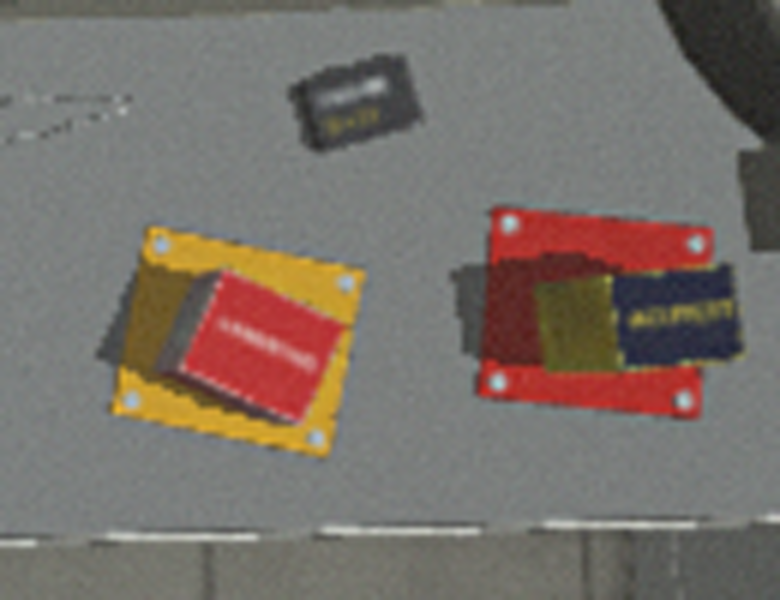

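View pics/sidec.png

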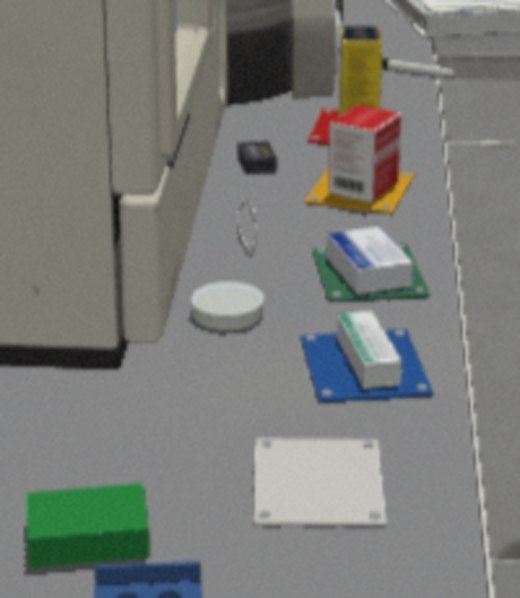

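Side view, in pixels: white plate at (343,355), empty; blue plate (360,310) with the slim green/white carton; green plate (362,272) with the blue/white carton; yellow plate (358,243) with red; red plate (350,218) with yellow. In the top view the order from left is white (222,268), blue (282,279), green (340,277), yellow (410,272), red (470,266). 

Things that could be mistaken for the blue carton are:
- the plain green box, top (193,217) / side (254,372), which is the look-alike to leave alone;
- the blue tube rack, top (125,240);
- the slim green carton, top (282,280).

The blue-and-white-topped one at top (340,275) / side (363,269) matches the description. The close crop confirms this choice.

```bash
cat > m.py <<'E'
from h import *
from scipy.optimize import least_squares
np.set_printoptions(precision=4,suppress=True)
P={n:optics.read_camera(n) for n in("side","top")}
t=P["top"];s=P["side"]
D=lambda pts,ox,oy,k:[((x+.5)/k-.5+ox,(y+.5)/k-.5+oy) for x,y in pts]
d=(240,215,6);e=(370,215,6)
white=(t["pixels"][240:300,195:250].min(2)>150).astype(np.uint8)
c=max(cv2.findContours(white,0,1)[0],key=cv2.contourArea);r=cv2.boxPoints(cv2.minAreaRect(c))+[195,240];print("white",r.tolist())
Q={"dock_blue":(D([(122,308),(340,262),(380,447),(163,495)],*d),.004),
"green":(D([(152,382),(330,328),(350,388),(172,442)],*d),.026),
"dock_green":(D([(480,303),(694,258),(735,443),(518,492)],*d),.004),
"blue":(D([(502,357),(655,288),(702,392),(547,460)],*d),.028),
"dock_yellow":(D([(150,227),(366,270),(327,458),(110,413)],*e),.004),
"red":(D([(222,268),(348,322),(302,424),(180,372)],*e),.079),
"dock_red":(D([(493,206),(713,230),(700,418),(478,395)],*e),.004),
"yellow":(D([(610,275),(733,265),(745,355),(622,368)],*e),.112),
"dock_white":(r.tolist(),.004)}
dims={"dock":(.09,.104),"green":(.03,.084),"blue":(.052,.078),"red":(.05,.06),"yellow":(.042,.056)}
for n,(q,z) in Q.items():
    X=np.array([atz(t,u,z) for u in q]);c=X.mean(0)
    L=[np.linalg.norm(X[i]-X[(i+1)%4]) for i in range(4)]
    a,b=dims[n.split("_")[0]]
    w=X[:,:2]-c[:2]
    def res(v):
        th=v[2];R=np.array([[np.cos(th),-np.sin(th)],[np.sin(th),np.cos(th)]])
        m=np.array([[sx*a/2,sy*b/2] for sx in(1,-1) for sy in(1,-1)])@R.T+v[:2]
        D_=np.linalg.norm(X[:,None,:2]-m[None],axis=2);return D_.min(1)
    o=min((least_squares(res,[c[0],c[1],k]) for k in(-.6,-.3,0,.3,.6)),key=lambda o:o.cost)
    print(n,"xy",o.x[:2],"yaw",o.x[2],"sides",np.array(L),"res",np.sqrt(o.cost/2), "side px",proj(s,[*o.x[:2],z]))
k=lambda u:((u[0]+.5)/2.6-.5+220,(u[1]+.5)/2.6-.5+170)
# top-face centres seen in the side crop -> height by triangulation
for n,u in {"red":(366,117),"blue":(369,250),"green":(369,336),"yellow":(361,33)}.items():
    X,g=tri(t,np.mean(Q[n][0],0),s,k(u));print("tri top",n,X,g)
for n,u in {"dock_blue":(367,365),"dock_white":(320,481),"dock_green":(371,275)}.items():
    X,g=tri(t,np.mean(Q[n][0],0),s,k(u));print("tri",n,X,g)
for n in("red","blue","yellow","green"):
    a=models.pinpoint(n+"_carton_center",t);b=models.pinpoint(n+"_carton_center",s)
    for i in a[:2]:
        for j in b[:2]:print("net",n,i["location"],j["location"],*tri(t,i["location"],s,j["location"]))
for nm,u in {"box front bottom L":(255,218),"box R":(480,216),"lid":(308,235),"tank":(515,252),"box2":(429,232)}.items():print(nm,atz(t,u,0),atz(t,u,.1))
E
python3 m.py
```

```text
white [[202.16551971435547, 253.98620891571045], [239.07586288452148, 250.9103422164917], [241.7103500366211, 282.5241355895996], [204.80000686645508, 285.60000228881836]]
dock_blue xy [0.4464 0.1954] yaw 0.18933282141540997 sides [0.1042 0.0884 0.1034 0.0893] res 0.0007323788398234228 side px [361.7319 308.3085]
green xy [0.4431 0.1935] yaw 0.2709118036238891 sides [0.0853 0.029  0.0851 0.029 ] res 0.0009185797367907194 side px [363.6323 298.5978]
dock_green xy [0.4437 0.0292] yaw 0.1835561593593389 sides [0.1026 0.0884 0.1038 0.0898] res 0.0008216430258575517 side px [363.4454 273.0235]
blue xy [0.4437 0.0325] yaw 0.38995382004921797 sides [0.0771 0.0522 0.0776 0.0513] res 0.0004156529091947507 side px [363.7635 264.3283]
dock_yellow xy [ 0.4534 -0.1638] yaw -0.23683406895109502 sides [0.1031 0.0899 0.1032 0.0892] res 0.0008818046599292304 side px [360.1531 240.5657]
red xy [ 0.4507 -0.1607] yaw -0.4370596680758763 sides [0.0602 0.0495 0.0581 0.0496] res 0.0007568270547879796 side px [361.9773 214.298 ]
dock_red xy [ 0.4627 -0.332 ] yaw -0.12960685077580897 sides [0.1038 0.0884 0.1
[... 1036 characters left out ...]
94.6, 218.4] [361.7, 267.1] [0.5213 0.3846 0.1998] 0.14360188669974033
net blue [194.6, 218.4] [251.7, 370.6] [0.6261 0.4369 0.0103] 0.014157706630426231
net yellow [473.3, 268.5] [359.2, 200.0] [ 0.458  -0.3257  0.0606] 0.002724305604818417
net green [472.5, 264.1] [358.7, 304.4] [ 0.4636 -0.4579 -0.352 ] 0.023872022736944137
net green [279.8, 275.9] [358.7, 304.4] [0.452  0.1989 0.015 ] 0.0018385882263511981
box front bottom L [0.6169 0.2675 0.    ] [0.6038 0.2526 0.1   ]
box R [ 0.6055 -0.3722  0.    ] [ 0.5932 -0.3375  0.1   ]
lid [0.5644 0.1182 0.    ] [0.5554 0.1149 0.1   ]
tank [ 0.5004 -0.4658  0.    ] [ 0.4963 -0.4238  0.1   ]
box2 [ 0.5637 -0.225   0.    ] [ 0.5547 -0.2017  0.1   ]
```

```bash
cat > g.py <<'E'
# usage: g.py x y z yaw   -> displacement in present tool axes, turn about tool x (jaw axis to yaw, mod pi)
import sys
from h import *
from scipy.spatial.transform import Rotation as Rn
np.set_printoptions(precision=4,suppress=True)
st=env.get_state();q=st["orientation"];R=Rn.from_quat([q[1],q[2],q[3],q[0]]).as_matrix()
print("t",st["clock"],"tcp",st["tcp_pos"],"gap",st["finger_gap"],"j",st["joint_pos"],"F",st["wrist_force"])
print("toolx",R[:,0],"tooly",R[:,1],"toolz",R[:,2],"jaw yaw",np.arctan2(R[1,1],R[0,1]))
a=[float(v) for v in sys.argv[1:]]
if len(a)>=3:
    d=(np.array(a[:3])-st["tcp_pos"])*100
    print("shift in present axes cm",R.T@d)
    if len(a)>3:
        # tool x is down: turning +a about tool x lowers the world yaw by a
        dy=(a[3]-np.arctan2(R[1,1],R[0,1])+np.pi/2)%np.pi-np.pi/2
        print("turn about tool x",-dy)
        R2=Rn.from_rotvec([0,0,dy]).as_matrix()@R
        print("shift in turned axes cm",R2.T@d)
E
python3 g.py 0.4507 -0.1607 0.2 -0.437
```

```text
t 2.4 tcp [ 0.136  -0.5587  0.2313] gap 0.08558756509654755 j [-1.4716  0.3133  0.0461  1.3036  0.      1.4312] F [-0.0551  0.1277  1.0457]
toolx [ 0. -0. -1.] tooly [ 0.2365 -0.9716  0.    ] toolz [-0.9716 -0.2365  0.    ] jaw yaw -1.3319858367916622
shift in present axes cm [  3.1279 -31.2298 -39.9916]
turn about tool x -0.8949858367916619
shift in turned axes cm [  3.1298  11.6662 -49.3813]
```

Request:
{"op": "servo_tool", "data": {
  "moves": [
    [0,0,0,-0.179,-1],
    [0,0,0,-0.179,-1],
    [0,0,0,-0.179,-1],
    [0,0,0,-0.179,-1],
    [0,0,0,-0.179,-1],
    [0,1.2,-4.9,0,-1],
    [0,1.2,-4.9,0,-1],
    [0,1.2,-4.9,0,-1],
    [0,1.2,-4.9,0,-1],
    [0,1.2,-4.9,0,-1]
  ],
  "grip_force": 35
}}

```text
clock: 3.65
tcp_pos: [0.2949, -0.3609, 0.2315]
orientation: [0.38, 0.597, 0.379, -0.597]
wrist_force: [-0.6, -0.8, 0.2]
finger_gap: 0.0854
```

```bash
python3 g.py 0.4507 -0.1607 0.13 -0.437
```

```text
t 3.65 tcp [ 0.2949 -0.3609  0.2315] gap 0.08536973761743193 j [-1.0583  0.1019 -0.22    1.2481  0.0001  0.9499] F [-0.6424 -0.7688  0.1842]
toolx [ 0.0005 -0.0006 -1.    ] tooly [ 0.9059 -0.4236  0.0007] toolz [-0.4236 -0.9059  0.0004] jaw yaw -0.43736074238821915
shift in present axes cm [ 10.1437   5.6279 -24.7393]
turn about tool x -0.0003607423882190375
shift in turned axes cm [ 10.1437   5.6368 -24.7373]
```

Request:
{"op": "servo_tool", "data": {
  "moves": [
    [0,1.12,-4.94,0,-1],
    [0,1.12,-4.94,0,-1],
    [0,1.12,-4.94,0,-1],
    [0,1.12,-4.94,0,-1],
    [0,1.12,-4.94,0,-1],
    [4,0,0,0,-1],
    [4,0,0,0,-1],
    [3,0,0,0,-1],
    [1,0,0,0,-1],
    [0,0,0,0,-1]
  ]
}}

```text
clock: 4.9
tcp_pos: [0.4492, -0.1621, 0.1113]
orientation: [-0.38, -0.596, -0.38, 0.597]
wrist_force: [0.1, 0.1, 0.0]
finger_gap: 0.0857
```

```bash
python3 g.py 0.4507 -0.1607 0.035 -0.437
cat > pic.py <<'E'
import sys
from h import *
n=sys.argv[1]
t=optics.read_camera("top");s=optics.read_camera("side")
a=cv2.resize(t["pixels"][180:330,180:540],(800,333),interpolation=2)
b=cv2.resize(s["pixels"][150:400,200:500],(320,266),interpolation=2)
cv2.imwrite(f"pics/{n}.png",np.vstack([a,np.hstack([b,np.zeros((266,480,3),np.uint8)])]))
E
python3 pic.py p1
```

```text
t 4.9 tcp [ 0.4492 -0.1621  0.1113] gap 0.08570301141159854 j [-0.5146  0.2013 -0.4092  0.9608 -0.0001  1.4934] F [0.1447 0.0894 0.0407]
toolx [-0.0005  0.0002 -1.    ] tooly [ 0.906  -0.4233 -0.0006] toolz [-0.4233 -0.906   0.    ] jaw yaw -0.43713260385605246
shift in present axes cm [ 7.6318  0.0799 -0.1889]
turn about tool x -0.00013260385605251557
shift in turned axes cm [ 7.6318  0.0799 -0.1889]
```

View pics/p1.png

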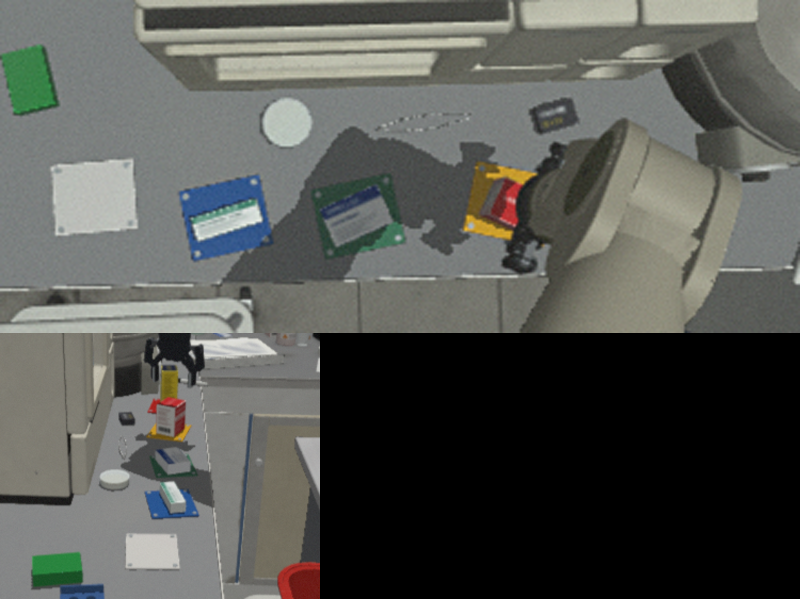

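The picture shows the gripper above the red carton at crop (510,200), with the jaws along its 50 mm side.

Request:
{"op": "servo_tool", "data": {
  "moves": [
    [3.5,0.08,-0.19,0,-1],
    [2.6,0,0,0,-1],
    [1,0,0,0,-1],
    [0.5,0,0,0,-1],
    [0,0,0,0,-1],
    [0,0,0,0,1],
    [0,0,0,0,1],
    [0,0,0,0,1],
    [0,0,0,0,1],
    [0,0,0,0,1]
  ]
}}

```text
clock: 6.25
tcp_pos: [0.4515, -0.161, 0.0361]
orientation: [0.38, 0.597, 0.379, -0.596]
wrist_force: [0.5, 0.1, 6.3]
finger_gap: 0.0496
```

```bash
python3 g.py 0.477 0.3618 0.2 0.063
```

```text
t 6.25 tcp [ 0.4515 -0.161   0.0361] gap 0.0496270938731758 j [-0.5102  0.2853 -0.5116  0.7724 -0.0001  1.4976] F [0.5233 0.1228 6.2588]
toolx [ 0.0013 -0.0009 -1.    ] tooly [ 0.906  -0.4232  0.0016] toolz [-0.4232 -0.906   0.0002] jaw yaw -0.4369981068240712
shift in present axes cm [-16.4346 -19.7872 -48.4462]
turn about tool x -0.4999981068240711
shift in turned axes cm [-16.3954   5.8661 -52.0139]
```

Request:
{"op": "servo_tool", "data": {
  "moves": [
    [-1,0,0,0,1],
    [-2,0,0,0,1],
    [-3,0,0,0,1],
    [-3,0,0,-0.125,1],
    [0,0,0,-0.125,1],
    [0,0,0,-0.125,1],
    [0,0,0,-0.125,1],
    [0,0.3,-3,0,1],
    [0,0.5,-4.5,0,1],
    [0,0.5,-4.5,0,1]
  ]
}}

```text
clock: 7.5
tcp_pos: [0.4561, -0.0391, 0.1256]
orientation: [0.515, 0.484, 0.515, -0.484]
wrist_force: [-0.5, -0.1, -1.1]
finger_gap: 0.0496
```

```bash
python3 g.py 0.477 0.3618 0.125 0.063;python3 pic.py p2
```

```text
t 7.5 tcp [ 0.4561 -0.0391  0.1256] gap 0.04963460630316147 j [-0.2612  0.1519 -0.4323  0.9866  0.      1.2478] F [-0.545  -0.1295 -1.0638]
toolx [ 0. -0. -1.] tooly [0.9981 0.0618 0.    ] toolz [ 0.0618 -0.9981  0.    ] jaw yaw 0.06180554229438297
shift in present axes cm [  0.0566   4.5641 -39.8855]
turn about tool x -0.0011944577056171024
shift in turned axes cm [  0.0566   4.6118 -39.88  ]
```

View pics/p2.png

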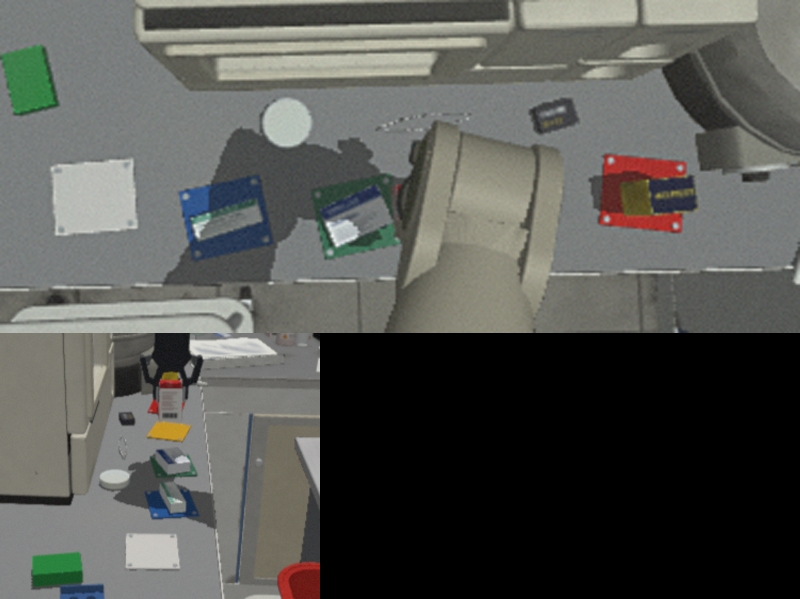

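The red carton is upright in the hand at crop (170,395) and the yellow plate is empty. I'm carrying it on to white.

Request:
{"op": "servo_tool", "data": {
  "moves": [
    [0,0.5,-4.5,0,1],
    [0,0.5,-4.5,0,1],
    [0,0.5,-4.5,0,1],
    [0,0.5,-4.5,0,1],
    [0,0.5,-4.5,0,1],
    [0,0.5,-4.5,0,1],
    [0,0.5,-4.5,0,1],
    [0,0.5,-4.4,0,1],
    [0,0.56,-3,0,1],
    [0,0,-1,0,1]
  ]
}}

```text
clock: 8.85
tcp_pos: [0.477, 0.362, 0.1251]
orientation: [0.516, 0.484, 0.516, -0.484]
wrist_force: [-0.2, -1.0, -0.8]
finger_gap: 0.0497
```

```bash
python3 g.py 0.477 0.3618 0.037 0.063
```

```text
t 8.85 tcp [0.477  0.362  0.1251] gap 0.04971643204716265 j [ 0.5153  0.4083 -0.0808  1.0818 -0.0003  2.0217] F [-0.1539 -0.9544 -0.8318]
toolx [ 0.0002 -0.0003 -1.    ] tooly [0.9979 0.0644 0.0002] toolz [ 0.0644 -0.9979  0.0003] jaw yaw 0.06445927845297626
shift in present axes cm [ 8.8101 -0.0057  0.018 ]
turn about tool x 0.0014592784529763314
shift in turned axes cm [ 8.8101 -0.0056  0.018 ]
```

Request:
{"op": "servo_tool", "data": {
  "moves": [
    [3,0,0,0,1],
    [3,0,0,0,1],
    [1.5,0,0,0,1],
    [0.8,0,0,0,1],
    [0.3,0,0,0,1],
    [0.2,0,0,0,1],
    [0,0,0,0,1],
    [0,0,0,0,-1],
    [0,0,0,0,-1],
    [0,0,0,0,-1]
  ]
}}

```text
clock: 10.1
tcp_pos: [0.4768, 0.3611, 0.0375]
orientation: [0.516, 0.484, 0.515, -0.484]
wrist_force: [-0.2, -0.5, 0.1]
finger_gap: 0.0852
```

```bash
python3 g.py 0.4589 -0.3327 0.2 0.07
```

```text
t 10.1 tcp [0.4768 0.3611 0.0375] gap 0.08523325997695634 j [ 0.5141  0.4803 -0.2015  0.8887 -0.0001  2.0218] F [-0.2418 -0.5301  0.1275]
toolx [ 0.0004  0.0001 -1.    ] tooly [0.998  0.0631 0.0004] toolz [ 0.0631 -0.998  -0.0001] jaw yaw 0.06310872113738923
shift in present axes cm [-16.2602  -6.1533  69.1265]
turn about tool x -0.006891278862610761
shift in turned axes cm [-16.2604  -6.6296  69.0824]
```

Request:
{"op": "servo_tool", "data": {
  "moves": [
    [-4,0,0,0,-1],
    [-5,0,0,0,-1],
    [-5,0,0,0,-1],
    [0,-0.5,5,0,-1],
    [0,-0.5,5.8,0,-1],
    [0,-0.5,5.8,0,-1],
    [0,-0.5,5.8,0,-1],
    [0,-0.5,5.8,0,-1],
    [0,-0.5,5.8,0,-1],
    [0,-0.5,5.8,0,-1]
  ]
}}

```text
clock: 11.35
tcp_pos: [0.4666, -0.0402, 0.1776]
orientation: [0.516, 0.484, 0.515, -0.484]
wrist_force: [0.8, -1.1, 0.4]
finger_gap: 0.0852
```

```bash
python3 g.py 0.4589 -0.3327 0.18 0.07; python3 pic.py p3
```

```text
t 11.35 tcp [ 0.4666 -0.0402  0.1776] gap 0.08520865264080103 j [-0.2577  0.1321 -0.3199  1.1177 -0.      1.25  ] F [ 0.8242 -1.0598  0.4391]
toolx [ 0.0011 -0.0003 -1.    ] tooly [0.998  0.0631 0.0011] toolz [ 0.0631 -0.998   0.0004] jaw yaw 0.06314516881239433
shift in present axes cm [-0.2282 -2.6158 29.1385]
turn about tool x -0.00685483118760577
shift in turned axes cm [-0.2284 -2.8155 29.1198]
```

View pics/p3.png

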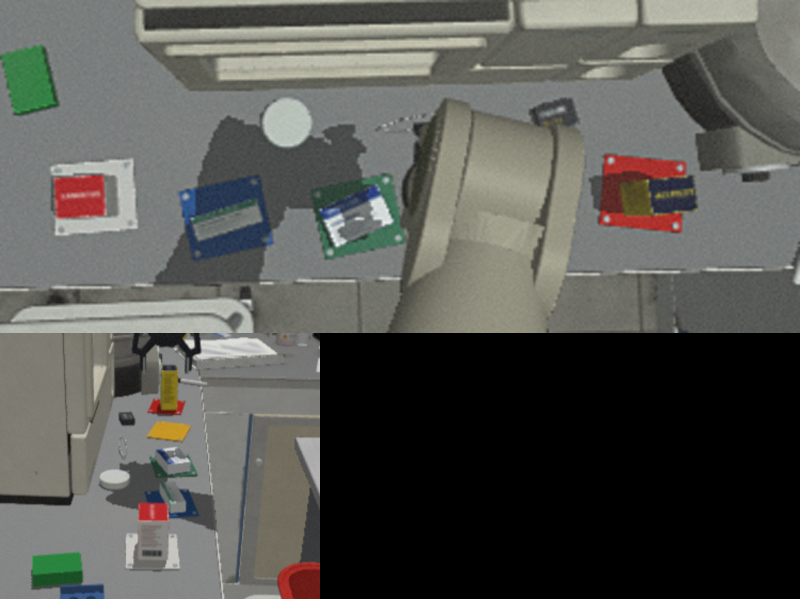

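Red stands upright on white at crop (80,197). Next is yellow.

Request:
{"op": "servo_tool", "data": {
  "moves": [
    [0,-0.5,5.6,0,-1],
    [0,-0.5,5.6,0,-1],
    [0,-0.5,5.6,0,-1],
    [0,-0.5,5.6,0,-1],
    [0,-0.5,4.5,0,-1],
    [0,-0.15,2.2,-0.007,-1],
    [0,0,0,0,-1],
    [0,0,0,0,-1],
    [0,0,0,0,-1],
    [0,0,0,0,-1]
  ]
}}

```text
clock: 12.7
tcp_pos: [0.459, -0.3295, 0.1776]
orientation: [0.518, 0.482, 0.517, -0.482]
wrist_force: [-0.4, 0.4, 0.3]
finger_gap: 0.0857
```

```bash
python3 g.py 0.4589 -0.3327 0.075 0.07
python3 - <<'E'
from h import *
t=optics.read_camera("top");s=optics.read_camera("side")
cv2.imwrite("pics/p4.png",np.hstack([cv2.resize(t["pixels"][200:320,400:540],(420,360),interpolation=2),cv2.resize(s["pixels"][140:240,310:410],(360,360),interpolation=2)]))
E
```

```text
t 12.7 tcp [ 0.459  -0.3295  0.1776] gap 0.08566667949835675 j [-0.7647  0.3143 -0.0852  1.1711  0.      0.7346] F [-0.4184  0.3934  0.283 ]
toolx [ 0.0002 -0.0002 -1.    ] tooly [0.9974 0.0714 0.0002] toolz [ 0.0714 -0.9974  0.0002] jaw yaw 0.07148650417969248
shift in present axes cm [10.2568 -0.0306  0.322 ]
turn about tool x 0.0014865041796925382
shift in turned axes cm [10.2568 -0.0301  0.322 ]
```

View pics/p4.png

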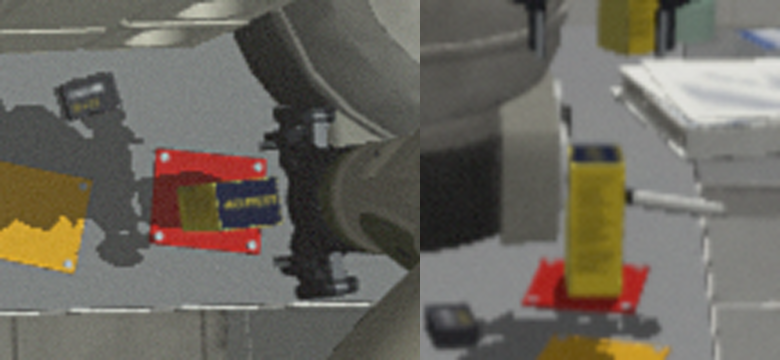

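Request:
{"op": "servo_tool", "data": {
  "moves": [
    [3,0,0.32,0,-1],
    [3,0,0,0,-1],
    [2.5,0,0,0,-1],
    [1.3,0,0,0,-1],
    [0.6,0,0,0,-1],
    [0,0,0,0,-1],
    [0,0,0,0,1],
    [0,0,0,0,1],
    [0,0,0,0,1],
    [0,0,0,0,1]
  ]
}}

```text
clock: 14.05
tcp_pos: [0.4594, -0.3342, 0.074]
orientation: [0.518, 0.482, 0.517, -0.482]
wrist_force: [-0.5, 0.2, 3.6]
finger_gap: 0.0416
```

```bash
python3 g.py 0.4534 -0.1638 0.16 -0.237
python3 - <<'E'
from h import *
t=optics.read_camera("top");s=optics.read_camera("side")
cv2.imwrite("pics/p5.png",np.hstack([cv2.resize(t["pixels"][200:320,400:540],(420,360),interpolation=2),cv2.resize(s["pixels"][140:240,310:410],(360,360),interpolation=2)]))
E
```

```text
t 14.05 tcp [ 0.4594 -0.3342  0.074 ] gap 0.04162915372368342 j [-0.7702  0.3931 -0.2399  0.9362 -0.      0.7306] F [-0.5482  0.2424  3.6306]
toolx [ 0.0012 -0.0011 -1.    ] tooly [0.9976 0.0699 0.0011] toolz [ 0.0699 -0.9976  0.0012] jaw yaw 0.06999004389714485
shift in present axes cm [ -8.6154   0.6057 -17.0255]
turn about tool x 0.3069900438971449
shift in turned axes cm [ -8.6202  -4.5703 -16.4092]
```

View pics/p5.png

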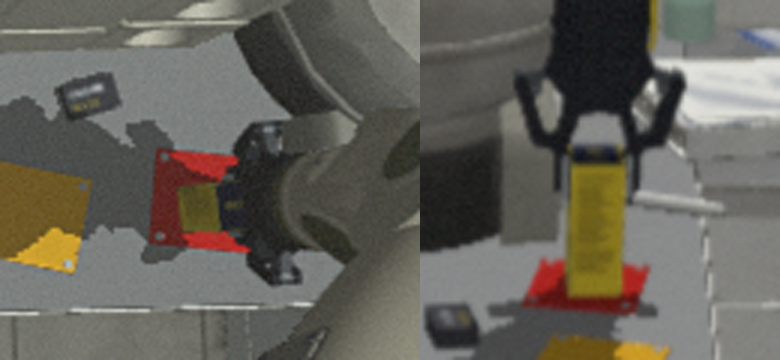

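Request:
{"op": "servo_tool", "data": {
  "moves": [
    [-1,0,0,0,1],
    [-2,0,0,0,1],
    [-2,0,0,0,1],
    [-1,0,0,0.077,1],
    [0,0,0,0.077,1],
    [0,0,0,0.077,1],
    [0,0,0,0.076,1],
    [0,-1.1,-4,0,1],
    [0,-1.1,-4,0,1],
    [0,-1.1,-4,0,1]
  ]
}}

```text
clock: 15.4
tcp_pos: [0.4544, -0.208, 0.1333]
orientation: [-0.437, -0.556, -0.437, 0.556]
wrist_force: [0.5, 0.3, -0.4]
finger_gap: 0.041
```

```bash
python3 g.py 0.4534 -0.1645 0.075 -0.237
```

```text
t 15.4 tcp [ 0.4544 -0.208   0.1333] gap 0.04101431255197963 j [-0.5901  0.2232 -0.3222  1.0263 -0.      1.2183] F [ 0.5102  0.3073 -0.4201]
toolx [-0.0007  0.0005 -1.    ] tooly [ 0.9719 -0.2354 -0.0008] toolz [-0.2354 -0.9719 -0.0003] jaw yaw -0.23765064169909375
shift in present axes cm [ 5.828  -1.1167 -4.2057]
turn about tool x -0.0006506416990936792
shift in turned axes cm [ 5.828  -1.114  -4.2065]
```

Request:
{"op": "servo_tool", "data": {
  "moves": [
    [0,-0.6,-2.2,0,1],
    [0,-0.4,-1.4,0,1],
    [0,0,0,0,1],
    [0,0,0,0,1],
    [1.5,0,0,0,1],
    [1.5,0,0,0,1],
    [0.8,0,0,0,1],
    [0,0,0,0,1],
    [0,0,0,0,1],
    [0,0,0,0,1]
  ]
}}

```text
clock: 16.65
tcp_pos: [0.4541, -0.1722, 0.0957]
orientation: [0.438, 0.556, 0.437, -0.555]
wrist_force: [0.2, -0.9, -0.4]
finger_gap: 0.0417
```

```bash
python3 g.py 0.4534 -0.1645 0.075 -0.237;python3 - <<'E'
from h import *
t=optics.read_camera("top");s=optics.read_camera("side")
cv2.imwrite("pics/p6.png",np.hstack([cv2.resize(t["pixels"][200:320,350:490],(420,360),interpolation=2),cv2.resize(s["pixels"][170:270,310:410],(360,360),interpolation=2)]))
E
```

```text
t 16.65 tcp [ 0.4541 -0.1722  0.0957] gap 0.04168281599717511 j [-0.5278  0.2293 -0.4155  0.925  -0.0001  1.2799] F [ 0.2418 -0.8562 -0.3774]
toolx [ 0.0008 -0.0006 -1.    ] tooly [ 0.9721 -0.2347  0.0009] toolz [-0.2347 -0.9721  0.0004] jaw yaw -0.23691569822220365
shift in present axes cm [ 2.0735 -0.2498 -0.729 ]
turn about tool x 8.430177779628067e-05
shift in turned axes cm [ 2.0735 -0.2499 -0.7289]
```

View pics/p6.png

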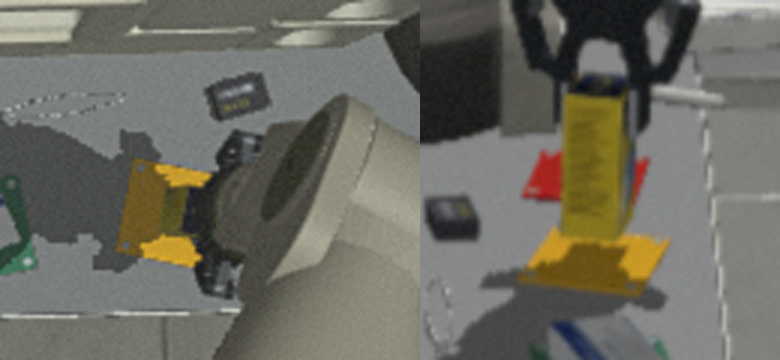

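Request:
{"op": "servo_tool", "data": {
  "moves": [
    [0,-0.25,-0.73,0,1],
    [0.8,0,0,0,1],
    [0.8,0,0,0,1],
    [0.3,0,0,0,1],
    [0.2,0,0,0,1],
    [0,0,0,0,1],
    [0,0,0,0,1],
    [0,0,0,0,-1],
    [0,0,0,0,-1],
    [0,0,0,0,-1]
  ]
}}

```text
clock: 18.0
tcp_pos: [0.4531, -0.1644, 0.0744]
orientation: [0.437, 0.556, 0.437, -0.556]
wrist_force: [-1.1, -0.4, 1.0]
finger_gap: 0.0859
```

```bash
python3 g.py 0.4768 0.3611 0.18 0.063
```

```text
t 18.0 tcp [ 0.4531 -0.1644  0.0744] gap 0.0859161725610052 j [-0.5147  0.2455 -0.4539  0.8711 -0.0001  1.2931] F [-1.11   -0.3837  0.989 ]
toolx [ 0.0002 -0.0002 -1.    ] tooly [ 0.972  -0.2348  0.0002] toolz [-0.2348 -0.972   0.0002] jaw yaw -0.23703190014388348
shift in present axes cm [-10.5734 -10.0308 -51.6331]
turn about tool x -0.3000319001438836
shift in turned axes cm [-10.5696   5.6781 -52.2918]
```

Request:
{"op": "servo_tool", "data": {
  "moves": [
    [-3,0,0,0,-1],
    [-4,0,0,0,-1],
    [-3,0,0,-0.15,-1],
    [0,0,0,-0.15,-1],
    [0,0.6,-5.6,0,-1],
    [0,0.6,-5.6,0,-1],
    [0,0.6,-5.6,0,-1],
    [0,0.6,-5.6,0,-1],
    [0,0.6,-5.6,0,-1],
    [0,0.6,-5.6,0,-1]
  ]
}}

```text
clock: 19.25
tcp_pos: [0.4677, 0.1752, 0.1745]
orientation: [0.516, 0.484, 0.515, -0.484]
wrist_force: [0.5, -0.9, -0.2]
finger_gap: 0.0855
```

```bash
python3 g.py 0.4768 0.3611 0.18 0.063; python3 pic.py p7
```

```text
t 19.25 tcp [0.4677 0.1752 0.1745] gap 0.08553170834847101 j [ 0.1976  0.1929 -0.2542  1.1229 -0.0002  1.7054] F [ 0.4724 -0.9308 -0.1508]
toolx [ 0.0008 -0.0001 -1.    ] tooly [0.998  0.0629 0.0008] toolz [ 0.0629 -0.998   0.0001] jaw yaw 0.06298904748213446
shift in present axes cm [ -0.5543   2.0757 -18.4987]
turn about tool x -1.0952517865536748e-05
shift in turned axes cm [ -0.5543   2.0759 -18.4987]
```

View pics/p7.png

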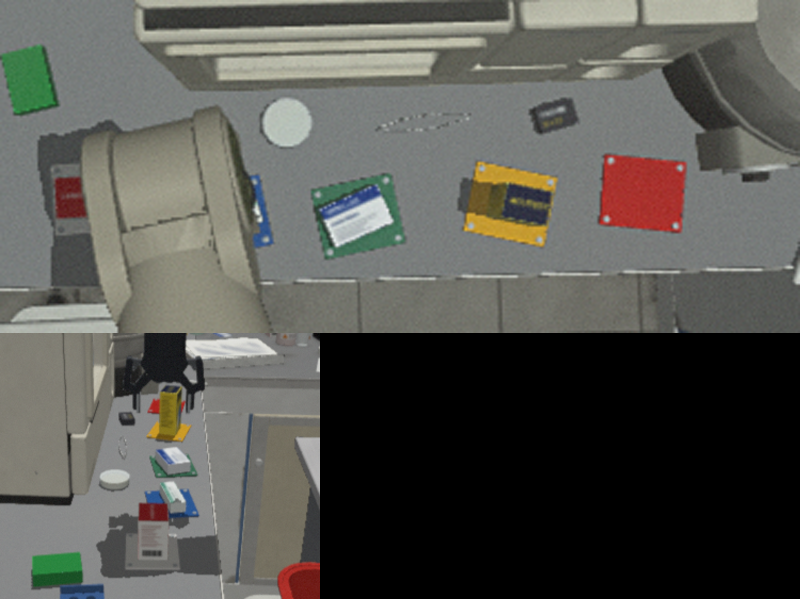

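Yellow stands upright on the yellow plate at crop (510,203), and the red plate is free.

Request:
{"op": "servo_tool", "data": {
  "moves": [
    [0,0.6,-5,0,-1],
    [0,0.6,-5,0,-1],
    [0,0.5,-4.5,0,-1],
    [0,0.3,-2.7,0,-1],
    [0,0,-0.5,0,-1],
    [2,0,0,0,-1],
    [2,0,0,0,-1],
    [2,0,0,0,-1],
    [0,0,0,0,-1],
    [0,0,0,0,-1]
  ]
}}

```text
clock: 20.6
tcp_pos: [0.4771, 0.3506, 0.115]
orientation: [0.515, 0.484, 0.515, -0.484]
wrist_force: [0.6, 0.6, -0.0]
finger_gap: 0.085
```

```bash
python3 g.py 0.4768 0.3611 0.037 0.063; python3 pic.py p8
```

```text
t 20.6 tcp [0.4771 0.3506 0.115 ] gap 0.08500075516928529 j [ 0.4983  0.4025 -0.1157  1.052  -0.0003  2.007 ] F [ 0.6427  0.6118 -0.0395]
toolx [ 0.0006  0.     -1.    ] tooly [0.9981 0.062  0.0006] toolz [ 0.062  -0.9981 -0.    ] jaw yaw 0.06204501731891928
shift in present axes cm [ 7.8034  0.0309 -1.054 ]
turn about tool x -0.0009549826810806294
shift in turned axes cm [ 7.8034  0.0319 -1.0539]
```

View pics/p8.png

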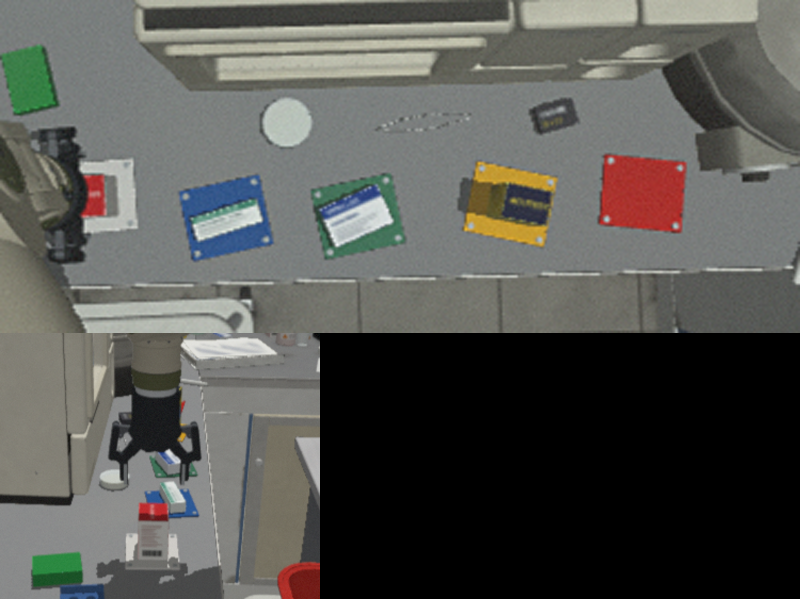

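Request:
{"op": "servo_tool", "data": {
  "moves": [
    [2.5,0.03,-1.05,0,-1],
    [2.5,0,0,0,-1],
    [1.6,0,0,0,-1],
    [0.9,0,0,0,-1],
    [0.3,0,0,0,-1],
    [0,0,0,0,-1],
    [0,0,0,0,1],
    [0,0,0,0,1],
    [0,0,0,0,1],
    [0,0,0,0,1]
  ]
}}

```text
clock: 21.95
tcp_pos: [0.4767, 0.362, 0.0369]
orientation: [0.516, 0.484, 0.515, -0.484]
wrist_force: [0.5, 0.1, 4.2]
finger_gap: 0.0495
```

```bash
python3 g.py 0.4627 -0.332 0.14 -0.13
```

```text
t 21.95 tcp [0.4767 0.362  0.0369] gap 0.049529879585400595 j [ 0.5154  0.4809 -0.2018  0.8867 -0.0001  2.0232] F [0.4585 0.1132 4.1588]
toolx [ 0.0012  0.0006 -1.    ] tooly [0.998  0.0629 0.0012] toolz [ 0.0629 -0.998  -0.0005] jaw yaw 0.06297617187418926
shift in present axes cm [-10.3488  -5.7562  69.1681]
turn about tool x 0.19297617187418936
shift in turned axes cm [-10.3322   7.617   68.9905]
```

Request:
{"op": "servo_tool", "data": {
  "moves": [
    [-1,0,0,0,1],
    [-2.5,0,0,0,1],
    [-3.5,0,0,0,1],
    [-3.5,0,0,0,1],
    [-3.5,0,0,0.1,1],
    [-2.5,0,0,0.093,1],
    [0,0.3,3,0,1],
    [0,0.5,4.5,0,1],
    [0,0.5,4.5,0,1],
    [0,0.5,4.5,0,1]
  ]
}}

```text
clock: 23.2
tcp_pos: [0.4721, 0.1944, 0.2014]
orientation: [-0.467, -0.531, -0.467, 0.531]
wrist_force: [0.9, -0.2, 0.1]
finger_gap: 0.0499
```

```bash
python3 g.py 0.4627 -0.332 0.2 -0.13
```

```text
t 23.2 tcp [0.4721 0.1944 0.2014] gap 0.049867791253924945 j [ 0.2335  0.2006 -0.1768  1.1938 -0.0002  1.9337] F [ 0.9411 -0.1998  0.0766]
toolx [-0.0003 -0.0003 -1.    ] tooly [ 0.9916 -0.1291 -0.0003] toolz [-0.1291 -0.9916  0.0004] jaw yaw -0.12947831690149844
shift in present axes cm [ 0.1568  5.8606 52.3242]
turn about tool x 0.0005216830985015353
shift in turned axes cm [ 0.1568  5.8879 52.3211]
```

Request:
{"op": "servo_tool", "data": {
  "moves": [
    [0,0.5,4.5,0,1],
    [0,0.5,4.5,0,1],
    [0,0.5,4.5,0,1],
    [0,0.5,4.5,0,1],
    [0,0.5,4.5,0,1],
    [0,0.5,4.5,0,1],
    [0,0.5,4.5,0,1],
    [0,0.5,4.5,0,1],
    [0,0.5,4.5,0,1],
    [0,0.5,4.5,0,1]
  ]
}}

```text
clock: 24.45
tcp_pos: [0.4635, -0.2582, 0.2015]
orientation: [-0.466, -0.531, -0.466, 0.531]
wrist_force: [0.8, 0.3, -0.1]
finger_gap: 0.0497
```

```bash
python3 g.py 0.4627 -0.332 0.2 -0.13
```

```text
t 24.45 tcp [ 0.4635 -0.2582  0.2015] gap 0.04973280648581016 j [-0.6597  0.2382 -0.1283  1.2045  0.      1.0412] F [ 0.8186  0.2762 -0.1419]
toolx [-0.0001  0.0001 -1.    ] tooly [ 0.9915 -0.1298 -0.0001] toolz [-0.1298 -0.9915 -0.0001] jaw yaw -0.1301463085885968
shift in present axes cm [0.1527 0.8819 7.3228]
turn about tool x -0.00014630858859687734
shift in turned axes cm [0.1527 0.8809 7.323 ]
```

Request:
{"op": "servo_tool", "data": {
  "moves": [
    [0,0.5,4,0,1],
    [0,0.3,2.4,0,1],
    [0,0,0,0,1],
    [0,0,0,0,1],
    [3,0,0,0,1],
    [3,0,0,0,1],
    [3,0,0,0,1],
    [3,0,0,0,1],
    [1.5,0,0,0,1],
    [0,0,0,0,1]
  ]
}}

```text
clock: 25.7
tcp_pos: [0.4632, -0.32, 0.0657]
orientation: [-0.466, -0.531, -0.468, 0.531]
wrist_force: [0.4, -0.2, 0.3]
finger_gap: 0.05
```

```bash
python3 g.py 0.4627 -0.332 0.037 -0.13;python3 - <<'E'
from h import *
t=optics.read_camera("top");s=optics.read_camera("side")
cv2.imwrite("pics/p9.png",np.hstack([cv2.resize(t["pixels"][200:320,400:540],(420,360),interpolation=2),cv2.resize(s["pixels"][170:270,310:410],(360,360),interpolation=2)]))
E
```

```text
t 25.7 tcp [ 0.4632 -0.32    0.0657] gap 0.05000248473399491 j [-0.7472  0.3951 -0.2599  0.9179  0.      0.9524] F [ 0.4301 -0.2178  0.3492]
toolx [-0.0016  0.0015 -1.    ] tooly [ 0.9917 -0.1284 -0.0017] toolz [-0.1284 -0.9917 -0.0012] jaw yaw -0.1287803801556976
shift in present axes cm [2.866  0.1121 1.1978]
turn about tool x 0.0012196198443024109
shift in turned axes cm [2.866  0.1136 1.1976]
```

View pics/p9.png

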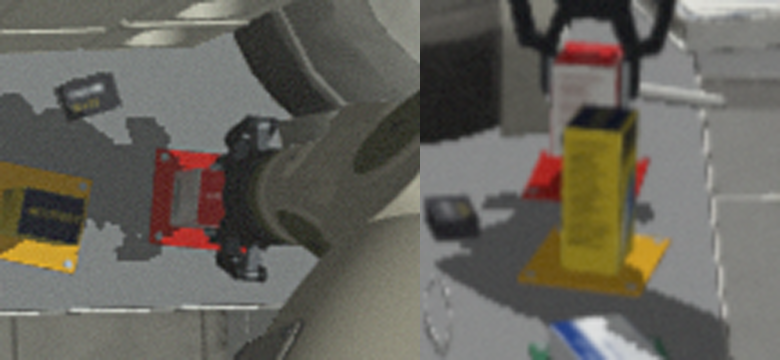

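Request:
{"op": "servo_tool", "data": {
  "moves": [
    [0,0.11,1.2,0,1],
    [1,0,0,0,1],
    [1,0,0,0,1],
    [0.5,0,0,0,1],
    [0.25,0,0,0,1],
    [0.1,0,0,0,1],
    [0,0,0,0,1],
    [0,0,0,0,-1],
    [0,0,0,0,-1],
    [0,0,0,0,-1]
  ]
}}

```text
clock: 27.05
tcp_pos: [0.4632, -0.3336, 0.038]
orientation: [0.467, 0.531, 0.466, -0.531]
wrist_force: [-0.1, 0.7, 0.7]
finger_gap: 0.0852
```

```bash
python3 g.py 0.4431 0.1935 0.2 0.271
```

```text
t 27.05 tcp [ 0.4632 -0.3336  0.038 ] gap 0.08523899266555583 j [-0.7647  0.4344 -0.2757  0.8602 -0.      0.9361] F [-0.1326  0.7395  0.6721]
toolx [ 0.0003 -0.0003 -1.    ] tooly [ 0.9916 -0.1296  0.0003] toolz [-0.1296 -0.9916  0.0003] jaw yaw -0.12999801241973508
shift in present axes cm [-16.2169  -8.821  -51.9968]
turn about tool x -0.400998012419735
shift in turned axes cm [-16.2095  12.1774 -51.317 ]
```

Request:
{"op": "servo_tool", "data": {
  "moves": [
    [-4,0,0,0,-1],
    [-5,0,0,0,-1],
    [-4.5,0,0,-0.134,-1],
    [0,0,0,-0.134,-1],
    [0,0,0,-0.133,-1],
    [0,1.3,-5.5,0,-1],
    [0,1.3,-5.5,0,-1],
    [0,1.3,-5.5,0,-1],
    [0,1.3,-5.5,0,-1],
    [0,1.3,-5.5,0,-1]
  ]
}}

```text
clock: 28.3
tcp_pos: [0.4519, -0.0495, 0.173]
orientation: [0.563, 0.428, 0.563, -0.428]
wrist_force: [0.7, 0.3, 0.5]
finger_gap: 0.0853
```

```bash
python3 g.py 0.4431 0.1935 0.12 0.271;python3 pic.py p10
```

```text
t 28.3 tcp [ 0.4519 -0.0495  0.173 ] gap 0.08525365959365126 j [-0.2859  0.1091 -0.3583  1.1025  0.      1.0143] F [0.6611 0.3324 0.5307]
toolx [ 0.0009 -0.0002 -1.    ] tooly [0.9636 0.2672 0.0008] toolz [ 0.2672 -0.9636  0.0005] jaw yaw 0.27052027150756847
shift in present axes cm [  5.2981   5.6397 -23.6505]
turn about tool x -0.0004797284924316081
shift in turned axes cm [  5.2981   5.6511 -23.6478]
```

View pics/p10.png

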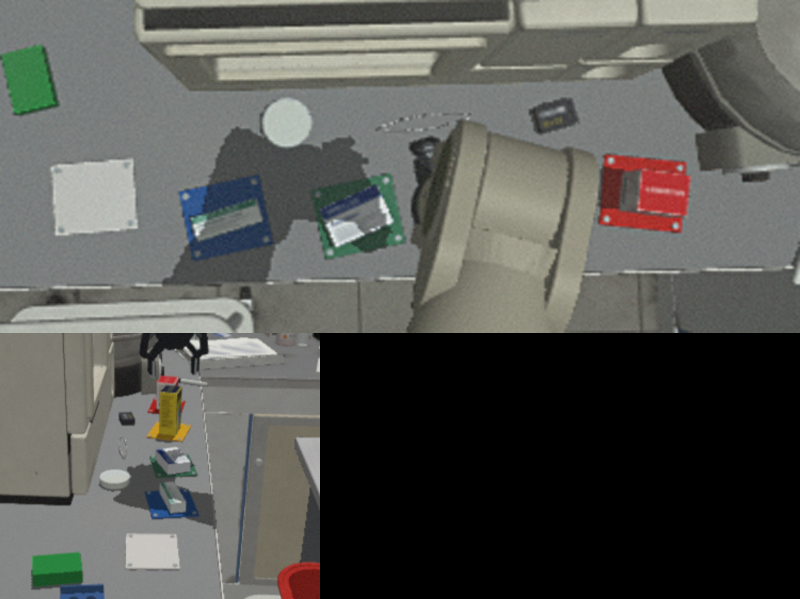

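Red stands on red at crop (650,193). Next is the slim green carton.

Request:
{"op": "servo_tool", "data": {
  "moves": [
    [0,1.3,-5.5,0,-1],
    [0,1.3,-5.5,0,-1],
    [0,1.3,-5.5,0,-1],
    [0,1.1,-4.4,0,-1],
    [0,0.5,-1.7,0,-1],
    [2.5,0,0,0,-1],
    [3,0,0,0,-1],
    [3,0,0,0,-1],
    [1,0,0,0,-1],
    [0,0,0,0,-1]
  ]
}}

```text
clock: 29.65
tcp_pos: [0.4446, 0.1807, 0.0776]
orientation: [0.563, 0.428, 0.563, -0.429]
wrist_force: [0.3, -0.2, 0.2]
finger_gap: 0.0853
```

```bash
python3 g.py 0.4431 0.1935 0.007 0.271;python3 - <<'E'
from h import *
t=optics.read_camera("top");s=optics.read_camera("side")
cv2.imwrite("pics/p11.png",np.hstack([cv2.resize(t["pixels"][200:320,210:350],(420,360),interpolation=2),cv2.resize(s["pixels"][240:340,310:410],(360,360),interpolation=2)]))
E
```

```text
t 29.65 tcp [0.4446 0.1807 0.0776] gap 0.08525694120694764 j [ 0.2187  0.2395 -0.4529  0.8795 -0.0003  1.5195] F [ 0.3143 -0.1806  0.1641]
toolx [-0.0011 -0.0005 -1.    ] tooly [ 0.9638  0.2667 -0.0012] toolz [ 0.2667 -0.9638  0.0002] jaw yaw 0.2700026767777627
shift in present axes cm [ 7.0559  0.2067 -1.2775]
turn about tool x -0.000997323222237334
shift in turned axes cm [ 7.0559  0.208  -1.2773]
```

View pics/p11.png

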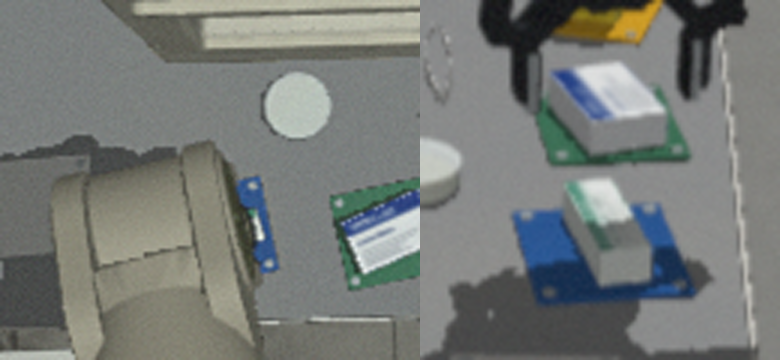

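Request:
{"op": "servo_tool", "data": {
  "moves": [
    [0,0.2,-1.28,0,-1],
    [2.5,0,0,0,-1],
    [2.2,0,0,0,-1],
    [1.3,0,0,0,-1],
    [0.7,0,0,0,-1],
    [0.3,0,0,0,-1],
    [0,0,0,0,-1],
    [0,0,0,0,1],
    [0,0,0,0,1],
    [0,0,0,0,1]
  ]
}}

```text
clock: 31.0
tcp_pos: [0.4433, 0.1942, 0.008]
orientation: [0.563, 0.428, 0.563, -0.428]
wrist_force: [0.7, -0.3, 1.3]
finger_gap: 0.0324
```

Request:
{"op": "servo_tool", "data": {
  "moves": [
    [0,0,0,0,1],
    [0,0,0,0,1],
    [0,0,0,0,1],
    [-1,0,0,0,1],
    [-2,0,0,0,1],
    [-2,0,0,0,1],
    [-1,0,0,0,1],
    [0,0,0,0,1],
    [0,0,0,0,1],
    [0,0,0,0,1]
  ]
}}

```text
clock: 32.25
tcp_pos: [0.4424, 0.1941, 0.067]
orientation: [0.563, 0.427, 0.563, -0.428]
wrist_force: [-1.2, 0.1, -0.7]
finger_gap: 0.0291
```

```bash
python3 g.py 0.477 0.3618 0.08 0.063;python3 pic.py p12
```

```text
t 32.25 tcp [0.4424 0.1941 0.067 ] gap 0.029064735153252023 j [ 0.2471  0.2571 -0.4593  0.856  -0.0001  1.5469] F [-1.1878  0.1491 -0.7176]
toolx [-0.0016 -0.0005 -1.    ] tooly [ 0.9635  0.2677 -0.0016] toolz [ 0.2677 -0.9635  0.0001] jaw yaw 0.27096072593331283
shift in present axes cm [ -1.3161   7.8173 -15.2367]
turn about tool x 0.20796072593331294
shift in turned axes cm [ -1.3108   4.503  -16.5229]
```

View pics/p12.png

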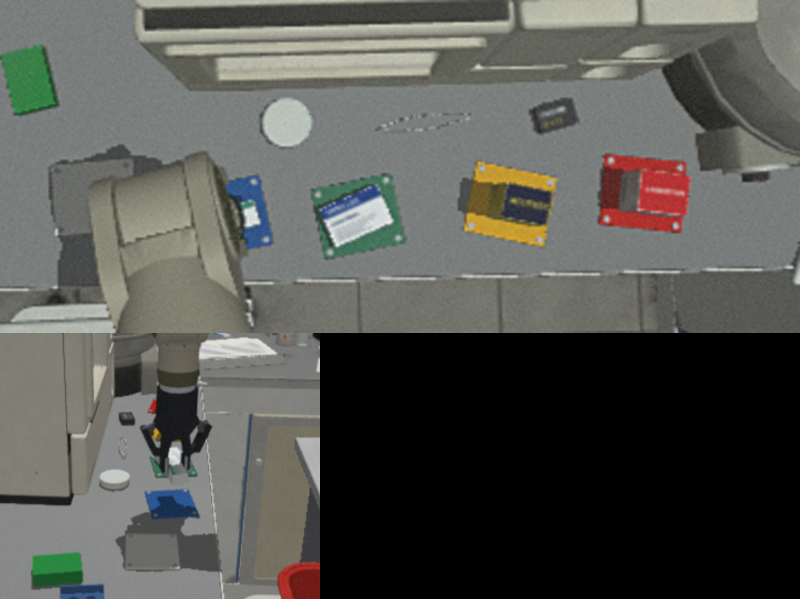

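Green is in the hand and the blue plate is empty. Taking it to white.

Request:
{"op": "servo_tool", "data": {
  "moves": [
    [0,0,0,0.07,1],
    [0,0,0,0.07,1],
    [0,0,0,0.068,1],
    [0,1.1,-4,0,1],
    [0,1.1,-4,0,1],
    [0,1.1,-4,0,1],
    [0,0.8,-3.2,0,1],
    [0,0.4,-1.3,0,1],
    [0,0,0,0,1],
    [0,0,0,0,1]
  ]
}}

```text
clock: 33.6
tcp_pos: [0.4772, 0.3606, 0.0674]
orientation: [0.515, 0.484, 0.515, -0.485]
wrist_force: [-0.6, -0.1, -0.6]
finger_gap: 0.0295
```

```bash
python3 g.py 0.477 0.3618 0.0085 0.063
```

```text
t 33.6 tcp [0.4772 0.3606 0.0674] gap 0.029471009366262763 j [ 0.5132  0.4532 -0.1629  0.9562 -0.0004  2.0217] F [-0.6388 -0.0794 -0.6059]
toolx [-0.001  -0.0011 -1.    ] tooly [ 0.9981  0.0622 -0.0011] toolz [ 0.0622 -0.9981  0.001 ] jaw yaw 0.06226199962838721
shift in present axes cm [ 5.8918 -0.0011 -0.1301]
turn about tool x -0.000738000371612868
shift in turned axes cm [ 5.8918 -0.001  -0.1301]
```

Request:
{"op": "servo_tool", "data": {
  "moves": [
    [2,0,-0.13,0,1],
    [2,0,0,0,1],
    [1,0,0,0,1],
    [0.6,0,0,0,1],
    [0.25,0,0,0,1],
    [0,0,0,0,1],
    [0,0,0,0,1],
    [0,0,0,0,-1],
    [0,0,0,0,-1],
    [0,0,0,0,-1]
  ]
}}

```text
clock: 34.85
tcp_pos: [0.4776, 0.3631, 0.0094]
orientation: [0.516, 0.484, 0.515, -0.484]
wrist_force: [-1.0, -0.5, 0.7]
finger_gap: 0.0814
```

```bash
python3 g.py 0.4437 0.0325 0.1 0.39
```

```text
t 34.85 tcp [0.4776 0.3631 0.0094] gap 0.0813964105948516 j [ 0.5163  0.513  -0.2264  0.8312 -0.0001  2.0241] F [-0.9509 -0.5152  0.6814]
toolx [ 0.0003 -0.     -1.    ] tooly [0.998  0.0629 0.0003] toolz [ 0.0629 -0.998   0.    ] jaw yaw 0.06298980830054877
shift in present axes cm [-9.062  -5.4664 32.7783]
turn about tool x -0.3270101916994512
shift in turned axes cm [ -9.0648 -15.7054  29.2847]
```

Request:
{"op": "servo_tool", "data": {
  "moves": [
    [-4,0,0,0,-1],
    [-5,0,0,-0.164,-1],
    [0,0,0,-0.163,-1],
    [0,-2.6,4.9,0,-1],
    [0,-2.6,4.9,0,-1],
    [0,-2.6,4.9,0,-1],
    [0,-2.6,4.9,0,-1],
    [0,-2.6,4.9,0,-1],
    [0,-2.6,4.8,0,-1],
    [0,0,0,0,-1]
  ]
}}

```text
clock: 36.1
tcp_pos: [0.4445, 0.0295, 0.0995]
orientation: [0.586, 0.395, 0.586, -0.396]
wrist_force: [0.4, 0.2, -0.0]
finger_gap: 0.0853
```

```bash
python3 g.py 0.4437 0.0325 0.007 0.39;python3 pic.py p13
```

```text
t 36.1 tcp [0.4445 0.0295 0.0995] gap 0.08531982813136707 j [-0.1138  0.1538 -0.5013  0.9153 -0.0006  1.0733] F [ 0.4494  0.2313 -0.0258]
toolx [ 0.0004 -0.0007 -1.    ] tooly [0.9273 0.3744 0.0001] toolz [ 0.3744 -0.9273  0.0008] jaw yaw 0.3837046199209845
shift in present axes cm [ 9.2513  0.0375 -0.3104]
turn about tool x -0.006295380079015533
shift in turned axes cm [ 9.2513  0.0394 -0.3101]
```

View pics/p13.png

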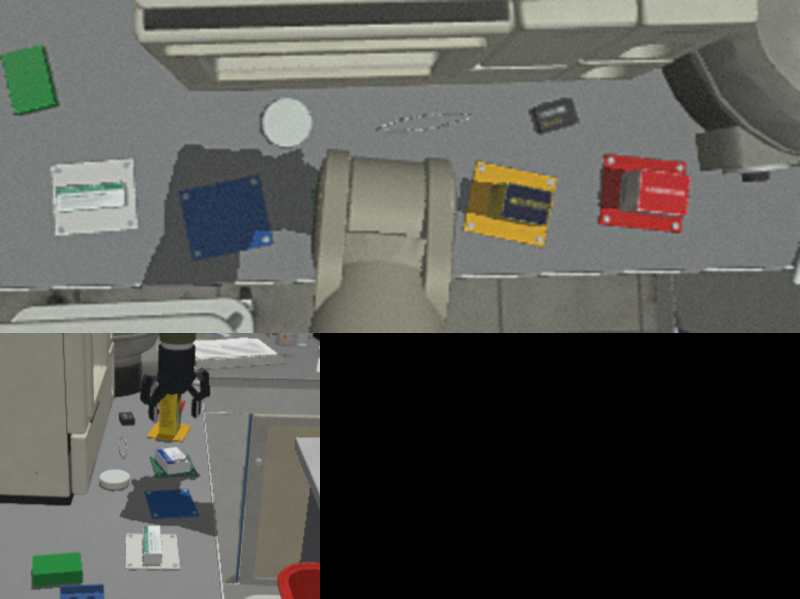

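Green is flat on white at crop (92,196). Descending on the blue/white carton.

Request:
{"op": "servo_tool", "data": {
  "moves": [
    [2.5,0.04,-0.31,-0.006,-1],
    [3,0,0,0,-1],
    [2,0,0,0,-1],
    [1.1,0,0,0,-1],
    [0.5,0,0,0,-1],
    [0.15,0,0,0,-1],
    [0,0,0,0,-1],
    [0,0,0,0,1],
    [0,0,0,0,1],
    [0,0,0,0,1]
  ]
}}

```text
clock: 37.45
tcp_pos: [0.4443, 0.0357, 0.0073]
orientation: [0.589, 0.392, 0.588, -0.392]
wrist_force: [-0.1, -0.1, 5.0]
finger_gap: 0.0511
```

Request:
{"op": "servo_tool", "data": {
  "moves": [
    [0,0,0,0,1],
    [0,0,0,0,1],
    [-1,0,0,0,1],
    [-2,0,0,0,1],
    [-2,0,0,0,1],
    [-1,0,0,0.07,1],
    [0,0,0,0.07,1],
    [0,0,0,0.06,1],
    [0,0,0,0,1],
    [0,0,0,0,1]
  ]
}}

```text
clock: 38.7
tcp_pos: [0.4437, 0.0358, 0.0668]
orientation: [0.547, 0.448, 0.547, -0.448]
wrist_force: [0.1, 0.3, -2.1]
finger_gap: 0.0514
```

```bash
python3 g.py 0.4464 0.1954 0.067 0.189
```

```text
t 38.7 tcp [0.4437 0.0358 0.0668] gap 0.05144747188790025 j [-0.1002  0.1901 -0.5493  0.8317 -0.0001  1.2736] F [ 0.1005  0.3396 -2.0977]
toolx [-0.0003 -0.0001 -1.    ] tooly [ 0.9807  0.1957 -0.0003] toolz [ 0.1957 -0.9807  0.    ] jaw yaw 0.1970088235395648
shift in present axes cm [ -0.0191   3.3902 -15.6011]
turn about tool x 0.00800882353956478
shift in turned axes cm [ -0.0191   3.2651 -15.6278]
```

Request:
{"op": "servo_tool", "data": {
  "moves": [
    [0,0,0,0.008,1],
    [0,0.7,-3.5,0,1],
    [0,0.9,-4.2,0,1],
    [0,0.9,-4.2,0,1],
    [0,0.5,-2.8,0,1],
    [0,0.26,-1.2,0,1],
    [0,0,0,0,1],
    [0,0,0,0,1],
    [0,0,0,0,1],
    [0,0,0,0,1]
  ]
}}

```text
clock: 39.95
tcp_pos: [0.4463, 0.1974, 0.0668]
orientation: [0.545, 0.451, 0.544, -0.451]
wrist_force: [1.0, -0.1, -1.1]
finger_gap: 0.0511
```

```bash
python3 g.py 0.4459 0.1984 0.0078 0.189;python3 pic.py p14
```

```text
t 39.95 tcp [0.4463 0.1974 0.0668] gap 0.051051669794868484 j [ 0.2518  0.2645 -0.4496  0.8567 -0.0002  1.6358] F [ 0.9566 -0.0883 -1.0755]
toolx [ 0.0001 -0.0002 -1.    ] tooly [0.9826 0.1857 0.    ] toolz [ 0.1857 -0.9826  0.0002] jaw yaw 0.18677268378959513
shift in present axes cm [ 5.8997 -0.0204 -0.1102]
turn about tool x -0.0022273162104049504
shift in turned axes cm [ 5.8997 -0.0202 -0.1102]
```

View pics/p14.png

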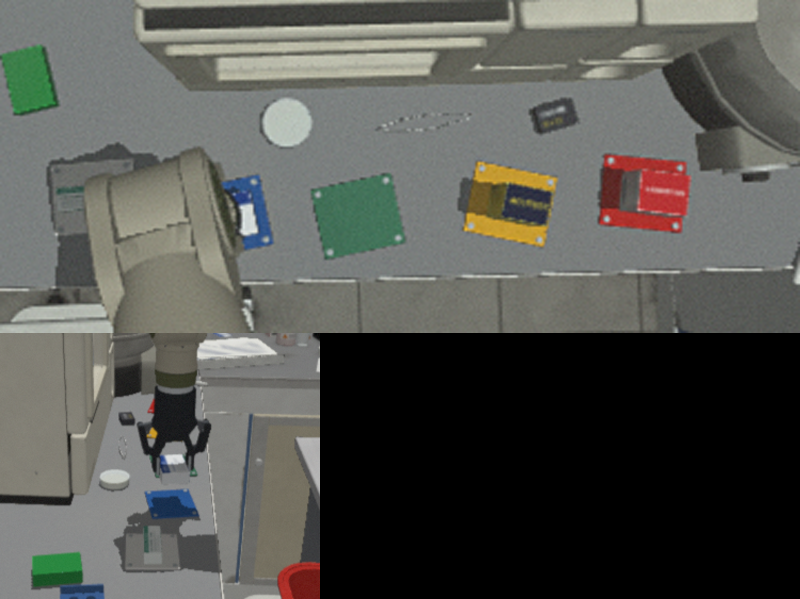

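The green plate is empty and the blue carton is level in the hand. Lowering it onto blue.

Request:
{"op": "servo_tool", "data": {
  "moves": [
    [2,-0.02,-0.11,0,1],
    [2,0,0,0,1],
    [1,0,0,0,1],
    [0.6,0,0,0,1],
    [0.25,0,0,0,1],
    [0,0,0,0,1],
    [0,0,0,0,1],
    [0,0,0,0,-1],
    [0,0,0,0,-1],
    [0,0,0,0,-1]
  ]
}}

```text
clock: 41.3
tcp_pos: [0.4459, 0.1991, 0.0085]
orientation: [0.545, 0.451, 0.545, -0.451]
wrist_force: [0.8, 0.0, 0.9]
finger_gap: 0.0854
```

```bash
python3 g.py 0.477 0.3625 0.1 0.063
```

```text
t 41.3 tcp [0.4459 0.1991 0.0085] gap 0.08539052769713315 j [ 0.2555  0.3374 -0.5202  0.7128 -0.0001  1.6383] F [0.8205 0.0369 0.8921]
toolx [ 0.0004  0.     -1.    ] tooly [0.9824 0.1869 0.0004] toolz [ 0.1869 -0.9824  0.0001] jaw yaw 0.18801477378603573
shift in present axes cm [ -9.1534   6.1114 -15.466 ]
turn about tool x 0.12501477378603565
shift in turned axes cm [ -9.1542   4.1352 -16.1069]
```

Request:
{"op": "servo_tool", "data": {
  "moves": [
    [-3,0,0,0,-1],
    [-4,0,0,0,-1],
    [-2,0,0,0.125,-1],
    [0,1,-4,0,-1],
    [0,1,-4,0,-1],
    [0,1,-4,0,-1],
    [0,0.8,-3,0,-1],
    [0,0.3,-1.1,0,-1],
    [0,0,0,0,-1],
    [0,0,0,0,-1]
  ]
}}

```text
clock: 42.55
tcp_pos: [0.4762, 0.3613, 0.0981]
orientation: [0.515, 0.484, 0.515, -0.485]
wrist_force: [1.2, -0.9, 0.2]
finger_gap: 0.0852
```

```bash
python3 g.py 0.477 0.3625 0.0085 0.063;python3 - <<'E'
from h import *
t=optics.read_camera("top");s=optics.read_camera("side")
cv2.imwrite("pics/p15.png",np.hstack([cv2.resize(t["pixels"][200:320,190:330],(420,360),interpolation=2),cv2.resize(s["pixels"][270:390,300:420],(360,360),interpolation=2)]))
E
```

```text
t 42.55 tcp [0.4762 0.3613 0.0981] gap 0.0852069783231427 j [ 0.515   0.4266 -0.1228  1.0224 -0.0004  2.0236] F [ 1.1793 -0.881   0.2192]
toolx [-0.0007 -0.0009 -1.    ] tooly [ 0.9981  0.0622 -0.0007] toolz [ 0.0622 -0.9981  0.0008] jaw yaw 0.06224833948143521
shift in present axes cm [ 8.9605  0.0948 -0.124 ]
turn about tool x -0.0007516605185649006
shift in turned axes cm [ 8.9605  0.0949 -0.1239]
```

View pics/p15.png

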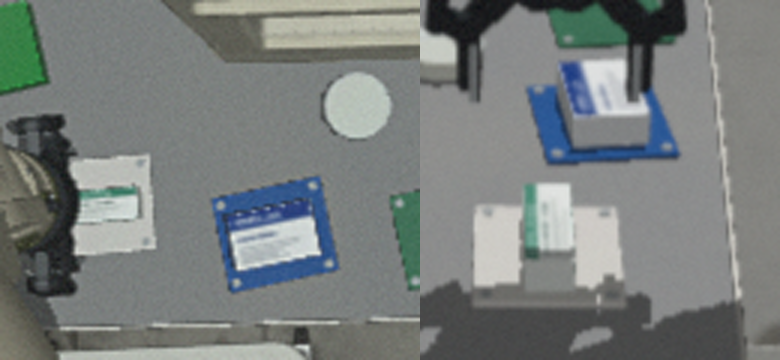

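Blue sits centred and aligned on its plate at crop (275,238). Regrasping green.

Request:
{"op": "servo_tool", "data": {
  "moves": [
    [2.5,0.1,-0.15,0,-1],
    [3,0,0,0,-1],
    [1.8,0,0,0,-1],
    [1.1,0,0,0,-1],
    [0.5,0,0,0,-1],
    [0.1,0,0,0,-1],
    [0,0,0,0,-1],
    [0,0,0,0,1],
    [0,0,0,0,1],
    [0,0,0,0,1]
  ]
}}

```text
clock: 43.9
tcp_pos: [0.4775, 0.364, 0.0084]
orientation: [0.516, 0.484, 0.515, -0.484]
wrist_force: [1.1, -0.2, -0.2]
finger_gap: 0.0328
```

Request:
{"op": "servo_tool", "data": {
  "moves": [
    [0,0,0,0,1],
    [0,0,0,0,1],
    [0,0,0,0,1],
    [-1,0,0,0,1],
    [-2,0,0,0,1],
    [-3,0,0,0,1],
    [-2,0,0,-0.06,1],
    [0,0,0,-0.06,1],
    [0,0,0,0,1],
    [0,0,0,0,1]
  ]
}}

```text
clock: 45.15
tcp_pos: [0.4771, 0.3637, 0.0879]
orientation: [0.543, 0.452, 0.543, -0.453]
wrist_force: [-0.6, -0.3, -0.9]
finger_gap: 0.0289
```

```bash
python3 g.py 0.4437 0.0292 0.087 0.184
```

```text
t 45.15 tcp [0.4771 0.3637 0.0879] gap 0.02885267657484422 j [ 0.5177  0.4384 -0.1311  1.0022 -0.0001  1.9064] F [-0.5748 -0.3106 -0.903 ]
toolx [-0.0008 -0.0006 -1.    ] tooly [ 0.9835  0.181  -0.0009] toolz [ 0.181  -0.9835  0.0004] jaw yaw 0.18202059523627875
shift in present axes cm [ 0.1161 -9.3363 32.2928]
turn about tool x -0.00197940476372116
shift in turned axes cm [ 0.1162 -9.4002 32.2743]
```

Request:
{"op": "servo_tool", "data": {
  "moves": [
    [0,-0.8,3,0,1],
    [0,-1.3,4.5,0,1],
    [0,-1.3,4.5,0,1],
    [0,-1.3,4.5,0,1],
    [0,-1.3,4.5,0,1],
    [0,-1.3,4.5,0,1],
    [0,-1.3,4.1,0,1],
    [0,-0.7,2.5,-0.002,1],
    [0,0,0,0,1],
    [0,0,0,0,1]
  ]
}}

```text
clock: 46.4
tcp_pos: [0.4443, 0.0318, 0.0882]
orientation: [0.544, 0.452, 0.544, -0.452]
wrist_force: [0.4, 1.9, -0.9]
finger_gap: 0.0291
```

```bash
python3 g.py 0.4437 0.0307 0.009 0.184
```

```text
t 46.4 tcp [0.4443 0.0318 0.0882] gap 0.02911376120205851 j [-0.1094  0.1664 -0.5177  0.8871  0.0003  1.2769] F [ 0.4092  1.8863 -0.9482]
toolx [-0.0003  0.0004 -1.    ] tooly [ 0.983   0.1835 -0.0002] toolz [ 0.1835 -0.983  -0.0004] jaw yaw 0.1845177124287051
shift in present axes cm [ 7.9155 -0.0807  0.0966]
turn about tool x 0.0005177124287050194
shift in turned axes cm [ 7.9155 -0.0807  0.0966]
```

Request:
{"op": "servo_tool", "data": {
  "moves": [
    [2.5,-0.06,0.05,0,1],
    [2.5,0,0,0,1],
    [1.5,0,0,0,1],
    [0.8,0,0,0,1],
    [0.4,0,0,0,1],
    [0.2,0,0,0,1],
    [0,0,0,0,1],
    [0,0,0,0,-1],
    [0,0,0,0,-1],
    [0,0,0,0,-1]
  ]
}}

```text
clock: 47.65
tcp_pos: [0.4441, 0.0306, 0.0095]
orientation: [0.544, 0.452, 0.544, -0.452]
wrist_force: [-0.5, 0.1, -0.5]
finger_gap: 0.0814
```

Request:
{"op": "servo_tool", "data": {
  "moves": [
    [0,0,0,0,-1],
    [-3,0,0,0,-1],
    [-5,0,0,0,-1],
    [-5,0,0,0,-1],
    [0,0,-5,0,-1],
    [0,0,-6,0,-1],
    [0,0,-6,0,-1],
    [0,0,-6,0,-1],
    [0,0,-6,0,-1],
    [0,0,0,0,-1]
  ]
}}

```text
clock: 48.9
tcp_pos: [0.3894, 0.3193, 0.1391]
orientation: [0.545, 0.45, 0.546, -0.45]
wrist_force: [0.4, -0.9, 0.5]
finger_gap: 0.0856
```

```bash
python3 g.py; python3 pic.py p16;python3 - <<'E'
from h import *
t=optics.read_camera("top")
cv2.imwrite("pics/p17.png",cv2.resize(t["pixels"][220:320,240:370],None,fx=6,fy=6,interpolation=2))
cv2.imwrite("pics/p18.png",cv2.resize(t["pixels"][215:315,370:500],None,fx=6,fy=6,interpolation=2))
E
```

```text
t 48.9 tcp [0.3894 0.3193 0.1391] gap 0.0856099978063032 j [ 0.527   0.2244 -0.3051  1.0406  0.0005  1.9062] F [ 0.4293 -0.8961  0.4946]
toolx [ 0.0003  0.0007 -1.    ] tooly [0.9817 0.1904 0.0004] toolz [ 0.1904 -0.9817 -0.0006] jaw yaw 0.19160600600429165
```

View pics/p16.png

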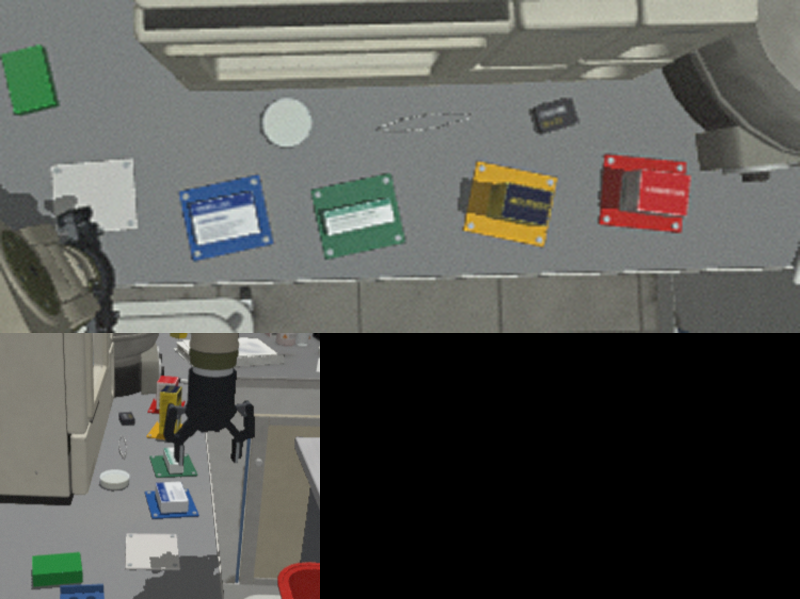

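View pics/p17.png

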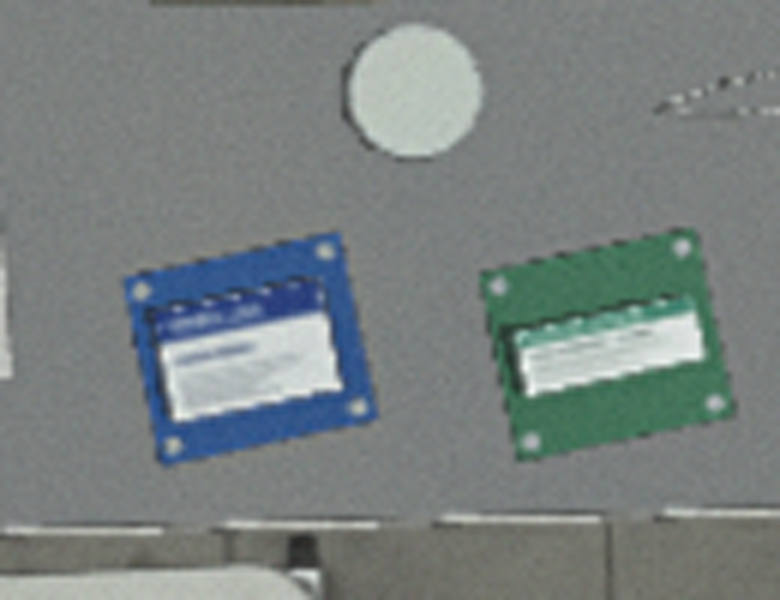

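View pics/p18.png

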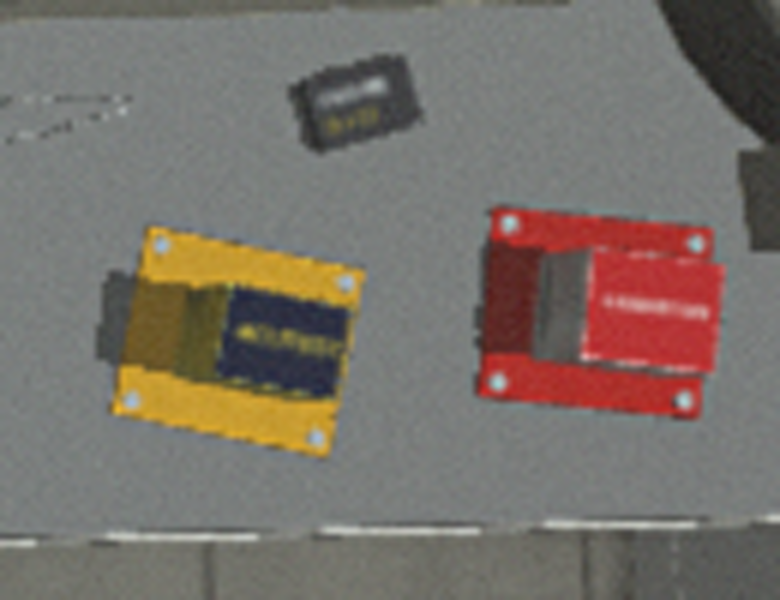

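Run:
```python
from h import *
np.set_printoptions(precision=4,suppress=True)
t=optics.read_camera("top")
for n,q,o,z,dk in [("blue",[(152,310),(322,280),(342,388),(172,420)],(240,220),.028,(.4464,.1954)),("green",[(515,330),(690,295),(705,358),(528,393)],(240,220),.026,(.4437,.0292)),("yellow",[(228,287),(352,306),(337,397),(215,380)],(370,215),.112,(.4534,-.1638)),("red",[(593,247),(722,265),(715,372),(582,358)],(370,215),.079,(.4627,-.332))]:
    X=np.array([atz(t,((x+.5)/6-.5+o[0],(y+.5)/6-.5+o[1]),z) for x,y in q]).mean(0)
    print(n,X[:2],"off mm",(X[:2]-dk)*1000)
```

```text
blue [0.4457 0.1951] off mm [-0.7376 -0.3068]
green [0.4436 0.0287] off mm [-0.0699 -0.4588]
yellow [ 0.4521 -0.1629] off mm [-1.3236  0.9208]
red [ 0.4619 -0.3335] off mm [-0.8331 -1.4848]
```

All four are within about 2 mm of centre, white is empty, and the robot is clear. Handing in.

```bash
python3 -c "
from workcell import order
print(order.hand_in())"
```

```text
the job is handed in; nothing more can be done
None
```

All four cartons are now on the plates of their own colour, and the job is handed in. The robot's clock stood at about 49 s of the 125 s allowed.

- **Moves:** I parked red on the white plate, moved yellow to yellow, then red to red. After that I parked green on white, moved blue to blue, then green to green. I left the green look-alike box alone.
- **Last checks:** the final pictures show each carton upright or flat and lined up with its plate. The top-camera measurement put each centre within about 2 mm of its plate's middle; red was the furthest off at about 1.7 mm. The white plate is empty and the gripper is open and clear of everything.
- **Disagreements:**
  - The two camera views disagreed by 2–5 mm when I triangulated heights. The results were still within about 6 mm of the given sizes.
  - The trained networks mixed up some plates and cartons, including the green box for the blue carton, so I took positions from the picture corners instead.
- **Failures:** no check failed, and the wrist force readings I looked at stayed around 6 N or less.

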